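# Park the flop-necked lamp upright in its fork rest

## Robot

A 7-joint arm with a two-finger parallel gripper is mounted at the origin on the work surface. World frame = base frame: x ahead of the robot, y to its left, z up, the work surface at z = 0. Lengths are in m, angles in rad, forces in N, time in s.
With the tool pointing down it reaches from about 0.4 to 0.85 m from the base axis. Payload 10.4 kg.
Tool frame: the origin (TCP) lies between the finger pads, 19 mm behind the fingertips; this is the grasp point; z points along the fingers, y is the line along which they close (so a half turn about z gives the same grasp; the last joint's range is limited). The gripper opens to 87 mm and grips with 3 to 60 N. Pads are 19 mm wide; open, the fingers measure 117 mm over their backs; the gripper's body (75 mm by 190 mm) begins 51 mm behind the grasp point.
Start: joints at [1.262, 0.332, -0.065, 1.46, 0.022, 1.35, -0.088], TCP at [0.176, -0.6, 0.241] pointing down, gripper open.
Joint ranges: [-2.6, 2.6], [-0.5, 2.12], [-1.47, 1.34], [0.16, 2.42], [-1.27, 4.41], [0.06, 2.06], [-2.6, 2.6]. Speed limits (rad/s): [2.22, 2.22, 2.79, 2.79, 3.14, 3.14, 3.14].

## Interface

Orientations are given as a unit quaternion [x, y, z, w].
In Python, from bench import status, camera, order gives the robot as it stands.
- The arm moves only by the tool jog_arm, never from a script. Its argument "plan" is a list of rows, each a list of 7 numbers: the turn, a rotation vector about the tool's x, y, z in rad, then the shift along the tool's x, y, z in mm, then the opening, from -1 (shut) to 1 (fully open). A call has 1 to 12 rows; each row is the pose to reach, as a shift and turn from the pose commanded when the call began, along the tool's axes at that moment; what a row does not reach only later rows make up. A row lasts 1/10 s, in which the tool goes at most 50 mm and 8.59 degrees, less where a joint would pass 70% of its speed; a pose out of reach is approached as far as the arm can. A call with a gripper value outside its range is refused whole. The fingers move at their own pace and stop on an object; "squeeze" is the grip in N (left out, the last holds). Time passes only in rows, so rows that repeat a pose let the fingers close. It gives the time, the measured TCP pose, the force, the opening and the grip force at its end, in the units of the state.
- status.read_state(): the state, without advancing time (a new reading comes with each control period).
- camera(name): name is "scene" or "side" or "wrist"; returns a dict with "image" (400x640x3 uint8, red, green, blue), "z_map" (400x640 float32, m along the optical axis (not along the pixel's ray), 0 where there is no reading), "fx", "fy", "cx", "cy" (pixels), "world_from_camera" (4x4, takes a point from camera to world coordinates); the wrist camera has in their place "mount" (4x4, takes a point from camera to tool coordinates, whose origin is the TCP and whose axes are the flange's). Camera axes: x right, y down, z forward; pixel columns grow to the right and rows downward; lengths in m; the calibration is good to about 2 mm. A picture is of the moment at which its call begins: read the wrist's pose just before it.
- order.close_job(): hands the job in; it is judged then, once.
The state is a dict: "time": time; "joint_positions": joint angles; "joint_vel": joint speeds; "joint_torque": joint torques, N m; "ee_pos": TCP position; "eef_rot": TCP orientation; "ft_force": force on the tool from outside, world axes, zero at the start; "torque": the same for the moment, N m; "width": finger opening in m; "grip_force": force on a finger pad.
Only numpy, scipy, OpenCV 4.12 (cv2) and the standard library are available. Lean on these libraries where they do the work, as an engineer would, in place of code of your own. Each camera call takes 0.05 s, during which the arm holds its last target. There are 200 camera calls.

## Task

Take the rechargeable lamp by its black handle and lift it about 6 cm; still over the place where it stood, bring its leaning stem upright and keep it upright there for at least four seconds, balancing it by tilting the held lamp. Then carry the lamp, stem upright all the way, to the wooden rest, slide the stem into the middle of the slot between the two prongs, set the lamp down flat and gently on the table and let go, the stem at rest against a prong. Never touch the stem or lamp head with the robot, do not knock the rest, and leave the key tray, padlock, tin and shoe horn alone.

Things in the scene. Friction and masses are not known exactly. Their poses are not given: they have to be found in the camera images.
- lamp: Rechargeable lamp, loose, 0.73 kg in all (varies 10 %). Grey plate 335 x 120 x 12 mm with a battery box at its rear, a handle bar in the middle, a stem near its front. Origin: underside of the plate, below the stem's pivot. x runs from handle to stem (away from the robot within 15 deg), z up. Plate x -300 to 35, y -60 to 60 mm; box x -295 to -205 mm, y -50 to 50, top z 62.
- lamp_handle (a point): Centre of the lamp's black handle, a level bar along the lamp's x, 70 mm long, 22 mm thick in y, 34 mm high, free underneath; at x -160, y 0, z 68 mm of the lamp, near the centre of mass of the whole lamp. Grip it across y from above, tool pointing down. Pivot of the stem: at x 0, z 45 mm of the lamp, its axis parallel to the lamp's x.
- neck (a joint): Angle of stem to base, rad; 0 square to the base, positive leans the top to the lamp's -y. Stops at -0.4 and 0.4; at the start it lies on the + stop (lock missing). Centring spring 0.29 N m/rad, damper 0.027 N m s/rad, no dry friction. Gravity (0.365 N m/rad from vertical) wins: upright is unstable, time constant 0.6 s. Tilting the base drives the stem the same way by the spring.
- stem: Moving upper part: aluminium stem, diameter 14 mm, and a white lamp head, diameter 62 mm, from 176 to 252 mm above the pivot. Nominal 0.20 kg (varies 6 %), centre of mass 185 mm above the pivot, inertia about the pivot 0.0076 kg m2. Origin on the pivot, z along the stem to the head, x along the pivot axis. It leaves its stop when the base is tilted 0.1 rad or more the other way.
- lamp_head (a point): Centre of the white lamp head, on the stem's axis 215 mm from the pivot.
- stem_mid (a point): Point on the stem's axis 130 mm from the pivot: at the height of the prongs when the lamp stands on the table.
- rest: Wooden fork rest, fixed. Origin: on the table under the middle of the slot; x points from slot to post (away from the robot within 12 deg), z up. Two level prongs, x -45 to 87 mm, z 165 to 185, 18 mm wide, with a clear slot of 50 mm between them (y -25 to 25), open towards -x. Post behind at x 87 mm, 90 mm wide, 187 high. Foot board 18 mm thick, x 70 to 180, y -80 to 80 mm.
- rest_slot (a point): Middle of the slot, 175 mm above the table over the rest's origin. The parked lamp has its stem here, its x along the rest's x, its plate on the table and its head above the prongs; the stem may lean on a prong (about 0.15 rad).
- tray: Black plastic key tray, 120 x 170 x 22 mm, fixed on the table to the robot's left; leave it alone.
- padlock: Steel padlock lying flat, 45 x 50 x 22 mm body; leave it alone.
- tin: Round aluminium tin, 94 mm diameter, 46 mm high, lid shut; leave it alone.
- shoehorn: Wooden shoe horn lying flat, 205 mm long, 10 mm thick; leave it alone.

How it is judged:
On the way:
1. lamp lifted, still over its place, stem upright and kept so for 3.5 s (height (world z) of lamp above 0.03 m and distance of lamp from where it was at the start of the episode below 0.15 m and angle between stem's own z axis and vertical below 0.12 rad), for 3.5 s.
At the end, for the whole second after the job is handed in: The lamp stands flat on the table (within 6 mm and 0.05 rad), released and at rest, within 0.3 rad of the rest's direction, its stem between the prongs within 30 mm (35 mm inwards) of the middle of the slot's length, leaning less than 0.22 rad and turning slower than 0.4 rad/s (height (world z) of lamp below 0.006 m and angle between lamp's own z axis and vertical below 0.05 rad and angle between stem's own z axis and vertical below 0.22 rad and y of stem_mid in the frame of rest between -0.026 and 0.026 m and x of stem_mid in the frame of rest between -0.03 and 0.035 m and z of stem_mid in the frame of rest above 0.155 m and angle between the x axis of lamp and the x axis of rest, either way round below 0.3 rad and linear speed of lamp below 0.02 m/s and angular speed of stem below 0.4 rad/s); the robot touches nothing.
It fails at once if lamp more than 15 cm from its first place with the stem leaning over 0.28 rad (distance of lamp from where it was at the start of the episode above 0.15 m and angle between stem's own z axis and vertical above 0.28 rad).
It fails at once if stem or lamp head touched by the robot (contact force between any of the fingers, the arm and stem above 0.5 N).
It fails at once if the rest knocked by the lamp or the robot (contact force between lamp and rest above 12 N or contact force between any of the arm, the fingers and rest above 5 N).
It fails at once if lamp thrown, dropped or tipped over (linear speed of lamp above 0.6 m/s or angle between lamp's own z axis and vertical above 0.6 rad).
It fails at once if a bystander disturbed (distance of any of padlock, tin, shoehorn from where it was at the start of the episode above 0.03 m or contact force between anything else and tray above 8 N).
It also fails if it takes over 72 s, if anything falls off the work surface, if the arm or the gripper's body presses on something with over 40 N, if the wrist force passes 120 N, or if a joint passes its speed limit or range.

## Working session

There is one attempt and no reset: what is moved stays moved. The work goes in short steps, Python scripts to look and compute and a tool call to move; the robot and the scene stay as the last step left them, time stands still between calls to the robot, and variables do not carry over. Pictures are saved under pics/ and viewed, at most 10 in all, crops included, and the job is handed in when it is done.

Besides the shell and the picture viewer there is one more tool, called after "Emit:" as name([rows], argument=value, ...), one row to a line, values as JSON. jog_arm: Moves the arm, as the interface text tells. Its arguments: {"type":"object","properties":{"plan":{"type":"array"},"squeeze":{"type":"number"}},"required":["plan"]}

```bash
mkdir -p pics; ls; cat > h.py <<'E'
import numpy as np, cv2
from scipy.spatial.transform import Rotation as R
from bench import status, camera, order
def cloud(c):
    z=c["z_map"]; v,u=np.mgrid[0:z.shape[0],0:z.shape[1]]
    P=np.stack([(u-c["cx"])/c["fx"]*z,(v-c["cy"])/c["fy"]*z,z],-1)
    T=np.array(c["world_from_camera"]); W=P@T[:3,:3].T+T[:3,3]
    W[z<=0]=np.nan
    return W
E
python3 - <<'E'
from h import *
s=status.read_state(); print(s["time"],s["ee_pos"],s["eef_rot"],s["width"])
for n in("scene","side"):
    c=camera(n); cv2.imwrite(f"pics/{n}0.png",c["image"][:,:,::-1]); np.savez(f"{n}0.npz",**c)
    print(n,np.round(c["world_from_camera"],3).tolist(),c["fx"])
E
```

```text
pics
0.0 [ 0.17613078 -0.59929917  0.2404573 ] [ 9.89804012e-01  1.42434277e-01 -1.26130456e-04 -6.91433568e-04] 0.0869271722984368
scene [[0.16, 0.8, -0.578, 1.332], [0.987, -0.128, 0.096, -0.139], [0.002, -0.586, -0.81, 1.186], [0.0, 0.0, 0.0, 1.0]] 404.60536956373363
side [[-0.949, -0.241, 0.205, 0.278], [-0.316, 0.723, -0.615, 0.876], [0.0, -0.648, -0.762, 1.286], [0.0, 0.0, 0.0, 1.0]] 429.0947265580042
```

View pics/scene0.png

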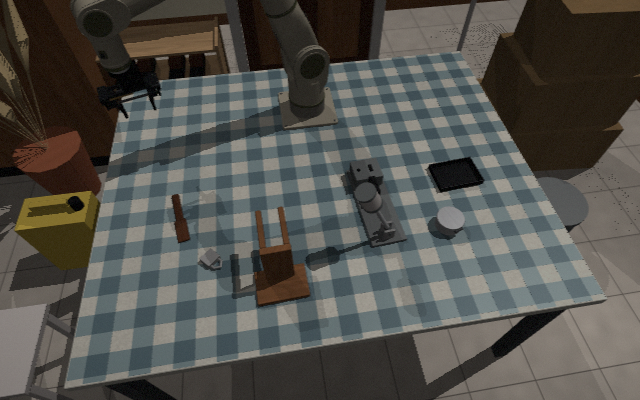

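View pics/side0.png

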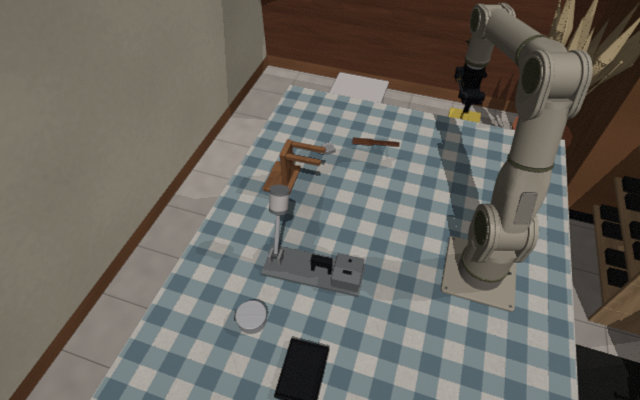

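The scene view shows the lamp (plate about 350-405, 165-245; head at 368,195), with its stem leaning towards the rest (prongs 258-285, 210-250; foot at 282,285). The side view shows the black handle at (321,264), the box at (347,272) and the fork prongs at (305,150).

```bash
cat > m.py <<'E'
from h import *
def rect(p):
    (c,s,a)=cv2.minAreaRect((p*1000).astype(np.float32)); return np.round(c,1),np.round(s,1),round(a,1),len(p)
W=[];C=[]
for n in("scene0","side0"):
    c=dict(np.load(n+".npz")); w=cloud(c); W.append(w.reshape(-1,3)); C.append(c["image"].reshape(-1,3).astype(int))
    ok=np.isfinite(w[...,2]); print(n,"table",np.nanmedian(w[...,2][(abs(w[...,2])<.02)]))
W0,C0=W,C
for k in (0,1):
    w=W0[k]; c=C0[k]
    m=np.isfinite(w[:,2])&(w[:,0]>.3)&(w[:,0]<1.1)&(abs(w[:,1])<.55); w=w[m]; c=c[m]
    red=(c[:,0]-c[:,2]>25)
    sel=lambda a,b,mm: w[(w[:,2]>a)&(w[:,2]<b)&mm][:,:2]
    gray=(abs(c[:,0]-c[:,2])<22)
    lampreg=(w[:,1]>-.08)&(w[:,1]<.25)&(w[:,0]<.85)
    for nm,p in(("plate",sel(.008,.016,gray&lampreg)),("boxtop",sel(.058,.066,lampreg)),("handle",sel(.08,.09,lampreg)),("head",sel(.2,.4,lampreg)),("prongs",sel(.175,.195,red)),("foot",sel(.012,.024,red&(w[:,0]>.7))),("all>30",sel(.03,.4,lampreg))):
        if len(p)>5: print(k,nm,*rect(p),np.round(np.median(p,0)*1000))
E
python3 m.py
python3 - <<'E'
from h import *
c=dict(np.load("scene0.npz"));w=cloud(c)
c2=dict(np.load("side0.npz"));w2=cloud(c2)
# top-down height/colour map 2mm/px
im=np.zeros((500,600,3),np.uint8)
for c,w in((c,w),(c2,w2)):
    p=w.reshape(-1,3);q=c["image"].reshape(-1,3); m=np.isfinite(p[:,2])&(p[:,2]>.006)&(p[:,2]<.4);p=p[m];q=q[m]
    o=np.argsort(p[:,2]);p=p[o];q=q[o]
    u=((p[:,1]+.5)*600).astype(int);v=((p[:,0]-.3)*600).astype(int)
    k=(u>=0)&(u<600)&(v>=0)&(v<500); im[v[k],u[k]]=q[k]
cv2.imwrite("pics/top.png",im[:,:,::-1])
E
```

```text
scene0 table 1.2272736747864776e-05
side0 table -0.00023561039254749172
0 plate [552.6 113.3] [485.4 280. ] 18.0 1097 [613. 185.]
0 boxtop [529.8 171.4] [316.  101.2] 4.1 490 [423. 162.]
0 handle [575.  170.5] [200.8  25.1] 0.6 82 [505. 172.]
0 head [681.1  95.3] [83.  61.4] 66.3 608 [691.  93.]
0 prongs [ 701.9 -191.1] [153.4  87.7] 3.2 631 [ 727. -189.]
0 foot [ 794.6 -185.7] [110.6 157.8] 2.3 1246 [ 809. -182.]
0 all>30 [538.9 137.8] [145.9 343.8] 86.1 1552 [653. 133.]
1 plate [554.3 100.3] [482.6 271.7] 4.0 1519 [578. 195.]
1 boxtop [529.4 171.5] [311.6 103. ] 4.0 656 [423. 170.]
1 handle [574.5 173.6] [202.7  26.4] 2.6 143 [510. 171.]
1 head [673.2  96.7] [62.7 89.4] 11.8 546 [667. 114.]
1 prongs [ 700.2 -187.7] [153.9  94.7] 2.6 441 [ 712. -178.]
1 foot [ 792.3 -184.3] [109.6 162.8] 3.7 398 [ 814. -178.]
1 all>30 [539.  137.9] [150.8 346.5] 85.6 1979 [499. 159.]
```

View pics/top.png

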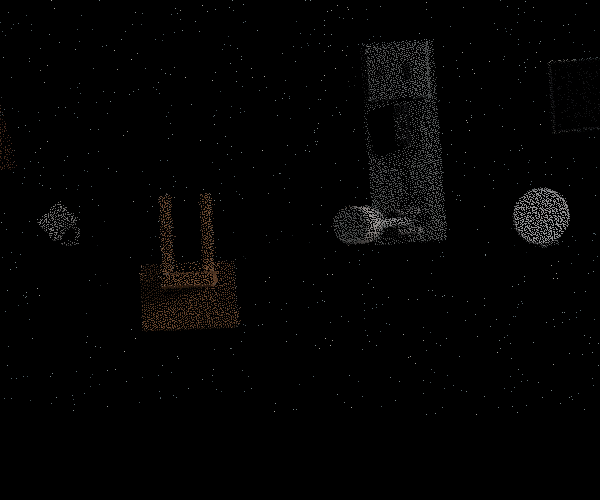

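```bash
cat >> h.py <<'E'
from scipy.spatial import cKDTree
def clean(p,r=.008,n=5):
    t=cKDTree(p); return p[np.array([len(x) for x in t.query_ball_point(p,r)])>=n]
def togo(pos,yaw,roll=0.,s=None):
    """shift (mm) and rotvec in tool axes; tool x along yaw, z down, roll about tool x"""
    s=s or status.read_state(); R0=R.from_quat(s["eef_rot"])
    Rt=R.from_euler("Z",yaw)*R.from_euler("X",np.pi)*R.from_euler("X",roll)
    return np.round((R0.inv()*Rt).as_rotvec(),4),np.round(R0.inv().apply(np.array(pos)-s["ee_pos"])*1000,1)
E
python3 - <<'E'
from h import *
def rect(p):
    (c,s,a)=cv2.minAreaRect((clean(p)*1000).astype(np.float32)); return np.round(c,1),np.round(s,1),round(a,2),len(p)
P=[];
for n in("scene0","side0"):
    c=dict(np.load(n+".npz")); w=cloud(c).reshape(-1,3); col=c["image"].reshape(-1,3).astype(int)
    m=np.isfinite(w[:,2]); w=w[m];col=col[m]; x,y,z=w.T
    L=(x>.34)&(x<.73)&(y>.08)&(y<.26)
    red=(col[:,0]-col[:,2]>20)&(y<-.05)&(y>-.3)&(x>.58)
    b=lambda a,c_,m:w[m&(z>a)&(z<c_)][:,:2]
    for nm,p in(("plate",b(.008,.017,L)),("box",b(.057,.067,L&(x<.48))),("handle",b(.08,.09,L&(x<.6))),("foot",b(.012,.024,red)),("prong",b(.178,.192,red))): print(n,nm,*rect(p))
    h=w[L&(z>.2)&(z<.33)|((y>0)&(y<.2)&(z>.2)&(z<.33)&(x>.6)&(x<.76))]; print("head",h.mean(0),h.max(0),h.min(0))
print(togo([.508,.171,.15],.065))
E
```

```text
scene0 plate [541.5 171.5] [330.  123.9] 4.28 1126
scene0 box [420.  163.5] [ 94.6 101.2] 4.13 512
scene0 handle [510.  169.6] [70.2 22.1] 4.38 77
scene0 foot [ 794.3 -186.1] [111.  158.8] 2.63 1345
scene0 prong [ 702.7 -189.9] [153.8  88.2] 2.29 668
head [0.68617284 0.09352281 0.26001047] [0.70760842 0.14001328 0.28999638] [0.64301099 0.05533016 0.20135413]
side0 plate [535.6 174. ] [334.8 122.8] 3.73 1557
side0 box [427.1 164.5] [106.6 103. ] 3.95 701
side0 handle [507.9 170.5] [69.4 26.1] 3.06 131
side0 foot [ 791.4 -182.3] [107.7 161.9] 1.78 408
side0 prong [ 700.6 -186.8] [153.2  90. ] 3.91 393
head [0.66852021 0.1096872  0.25638758] [0.70843557 0.14121594 0.29010936] [0.64256725 0.05179547 0.20726024]
(array([-1.300e-03,  2.000e-04,  2.208e-01]), array([ 535.6, -645.4,   91.3]))
```

Emit:
jog_arm([
  [0,0,0.1,180,-215,0,1],
  [0,0,0.2,360,-430,30,1],
  [0,0,0.216,536,-645,60,1],
  [0,0,0.216,536,-645,60,1],
  [0,0,0.216,536,-645,60,1],
  [0,0,0.216,536,-645,60,1],
  [0,0,0.216,536,-645,60,1],
  [0,0,0.216,536,-645,60,1],
  [0,0,0.216,536,-645,60,1],
  [0,0,0.216,536,-645,60,1],
  [0,0,0.216,536,-645,60,1],
  [0,0,0.216,536,-645,60,1],
])

```text
time: 1.3
ee_pos: [0.4137, -0.0484, 0.1997]
eef_rot: [0.999, 0.035, 0.0, 0.0]
ft_force: [1.0, -0.4, -0.3]
width: 0.0869
grip_force: 0.0
```

```bash
python3 -c "
from h import *
s=status.read_state();print(s['time'],s['ee_pos'],s['joint_positions']);print(togo([.509,.1705,.15],.07))"
```

```text
1.3 [ 0.41370832 -0.04835805  0.19969927] [ 0.70797718 -0.08273634 -0.65918101  1.99882237 -0.05346512  1.2083106
 -1.43179207]
(array([ 0.0007, -0.0003, -0.0004]), array([ 110.3, -211.7,   49.6]))
```

Emit:
jog_arm([
  [0,0,0,110,-212,50,1],
  [0,0,0,110,-212,50,1],
  [0,0,0,110,-212,50,1],
  [0,0,0,110,-212,50,1],
  [0,0,0,110,-212,50,1],
  [0,0,0,110,-212,50,1],
  [0,0,0,110,-212,50,1],
  [0,0,0,110,-212,50,1],
])

```text
time: 2.1
ee_pos: [0.5084, 0.1677, 0.1497]
eef_rot: [0.999, 0.034, -0.0, 0.0]
ft_force: [0.6, -0.5, 0.2]
width: 0.0869
grip_force: 0.0
```

```bash
python3 - <<'E'
from h import *
print(togo([.509,.1705,.067],.07)); s=status.read_state();c=camera("wrist");c.pop("world_from_camera",0)
T=np.array(c["mount"]);T0=np.eye(4);T0[:3,:3]=R.from_quat(s["eef_rot"]).as_matrix();T0[:3,3]=s["ee_pos"]
c["world_from_camera"]=T0@T; w=cloud(c); cv2.imwrite("pics/w0.png",c["image"][:,:,::-1])
p=w.reshape(-1,3);p=p[np.isfinite(p[:,2])]
for a,b in((.08,.09),(.057,.067)):
    q=p[(p[:,2]>a)&(p[:,2]<b)&(abs(p[:,1]-.17)<.07)]; print(len(q),cv2.minAreaRect((clean(q[:,:2],.008,5)*1000).astype(np.float32)) if len(q)>9 else 0)
E
```

```text
(array([ 0.0009,  0.0003, -0.0014]), array([ 0.8, -2.9, 82.7]))
2155 ((513.6864013671875, 168.51930236816406), (62.54901885986328, 21.989276885986328), 4.44584321975708)
3207 ((538.6117553710938, 169.14529418945312), (265.6715087890625, 100.09474182128906), 3.602741241455078)
```

View pics/w0.png

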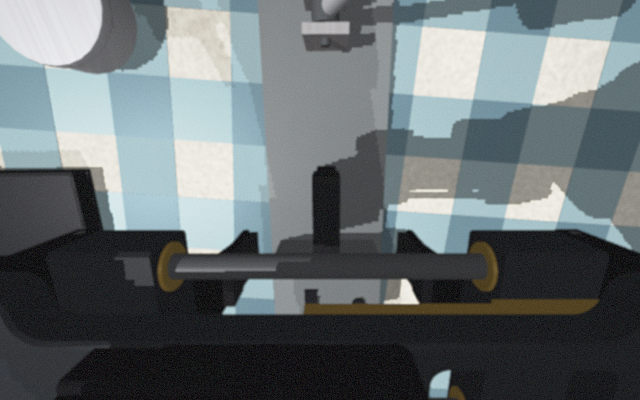

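The wrist view shows the black handle bar at (326,170-245), centred between the open fingers (250 and 400). The stem bracket is at (326,30) and nothing is in the way, so I'll go down.

Emit:
jog_arm([
  [0,0,0,1,-2,30,1],
  [0,0,0,1,-2,60,1],
  [0,0,0,1,-2,76,1],
  [0,0,0,1,-2,83,1],
  [0,0,0,1,-2,83,1],
  [0,0,0,1,-2,83,-0.6],
  [0,0,0,1,-2,83,-0.8],
  [0,0,0,1,-2,83,-1],
  [0,0,0,1,-2,83,-1],
  [0,0,0,1,-2,83,-1],
  [0,0,0,1,-2,83,-1],
], squeeze=50)

```text
time: 3.25
ee_pos: [0.5094, 0.1709, 0.0669]
eef_rot: [0.999, 0.035, 0.0, 0.0]
ft_force: [-0.1, -0.4, -0.5]
width: 0.0475
grip_force: 0.0
```

Emit:
jog_arm([
  [0,0,0,0,0,0,-1],
  [0,0,0,0,0,0,-1],
  [0,0,0,0,0,0,-1],
  [0,0,0,0,0,0,-1],
  [0,0,0,0,0,0,-1],
  [0,0,0,0,0,0,-1],
  [0,0,0,0,0,0,-1],
], squeeze=50)

```text
time: 3.95
ee_pos: [0.5094, 0.1701, 0.0667]
eef_rot: [0.999, 0.035, -0.0, 0.001]
ft_force: [-0.5, -5.8, 2.1]
width: 0.0216
grip_force: 50.0
```

```bash
cat >> h.py <<'E'
from scipy.optimize import least_squares
NOM=np.array([.669,.1815])
def stem(c,piv,yaw,guess,ret=False):
    """lean of stem (rad, + = top to lamp -y) from head surface points; vertical = world z"""
    W=cloud(c).reshape(-1,3); col=c["image"].reshape(-1,3).astype(int)
    ex=np.array([np.cos(yaw),np.sin(yaw),0]);ey=np.array([-np.sin(yaw),np.cos(yaw),0]);ez=np.array([0,0,1.])
    P=(W-piv)@np.array([ex,ey,ez]).T
    P=P[np.isfinite(P[:,2])&(abs(P[:,0])<.06)&(abs(P[:,1])<.25)&(P[:,2]>.1)&(P[:,2]<.3)]
    def res(v,P):
        th,dx,dp=v
        q=np.stack([P[:,0]-dx,P[:,1]*np.cos(th)+P[:,2]*np.sin(th),-P[:,1]*np.sin(th)+P[:,2]*np.cos(th)],-1)
        d=np.stack([np.hypot(q[:,0],q[:,1])-.031,abs(q[:,2]-.214)-.038],-1)
        return np.hypot(*np.maximum(d,0).T)+np.minimum(d.max(1),0)
    # initial: grid for most inliers
    g=np.linspace(guess-.5,guess+.5,81); n=[(abs(res((a,0,0),P))<.005).sum() for a in g]; th=g[int(np.argmax(n))]
    for tol in(.015,.008,.006):
        Q=P[abs(res((th,0,0),P))<tol]
        th=least_squares(lambda v:np.r_[res((v[0],0,0),Q)],[th],loss="soft_l1",f_scale=.002).x[0]
    return th,len(Q)
def pivot(s):
    Rt=R.from_quat(s["eef_rot"]); x=Rt.apply([1,0,0]); 
    return np.array(s["ee_pos"])+Rt.apply([.160,0,.023]),np.arctan2(x[1],x[0])
def tilt(s):  # base tilt, + leans top to lamp -y
    z=R.from_quat(s["eef_rot"]).apply([0,0,-1]); x=R.from_quat(s["eef_rot"]).apply([1,0,0]); yw=np.arctan2(x[1],x[0])
    return -np.arcsin(z@[-np.sin(yw),np.cos(yw),0]), np.arcsin(x[2])
E
python3 - <<'E'
from h import *
s=status.read_state(); p,y=pivot(s); print(s["time"],s["width"],s["grip_force"],s["ee_pos"],p,y,tilt(s))
for n in("scene0","side0"):
    c=dict(np.load(n+".npz")); print(n,stem(c,np.array([.669,.1815,.045]),.07,.4))
for n in("scene","side"):
    c=camera(n); print(n,stem(c,p,y,.4)); cv2.imwrite(f"pics/{n}1.png",c["image"][:,:,::-1])
E
```

```text
3.95 0.021565959858834305 49.97810819782899 [0.50942623 0.17010877 0.06674068] [0.66903993 0.1811445  0.04370426] 0.06919190491190891 (np.float64(-0.001123591029295681), np.float64(-0.00022777263979203465))
scene0 (np.float64(0.40425688449994385), 610)
side0 (np.float64(0.40690072484787504), 543)
scene (np.float64(0.3933573626403788), 605)
side (np.float64(0.3973707084057497), 550)
```

Emit:
jog_arm([
  [0,0,0,0,0,-4,-1],
  [0,0,0,0,0,-12,-1],
  [0,0,0,0,0,-22,-1],
  [0,0,0,0,0,-32,-1],
  [0,0,0,0,0,-42,-1],
  [0,0,0,0,0,-52,-1],
  [0,0,0,0,0,-59,-1],
  [0,0,0,0,0,-62,-1],
  [0,0,0,0,0,-62,-1],
  [0,0,0,0,0,-62,-1],
  [0,0,0,0,0,-62,-1],
], squeeze=50)

```text
time: 5.15
ee_pos: [0.5091, 0.1708, 0.1283]
eef_rot: [0.999, 0.035, -0.0, 0.0]
ft_force: [0.1, 0.0, -6.6]
width: 0.0217
grip_force: 50.0
```

```bash
sed -i 's/\[.160,0,.023\]/[.160,0,.0217]/' h.py; python3 - <<'E'
from h import *
for n in("scene","side"):
    s=status.read_state(); p,y=pivot(s); 
    c=camera(n); print(n,s["time"],stem(c,p,y,.4),s["ee_pos"],y,tilt(s),s["ft_force"],s["torque"],s["width"]); cv2.imwrite(f"pics/{n}2.png",c["image"][:,:,::-1])
    w=cloud(c);m=np.isfinite(w[...,2]); P=(w[m]-(p-[0,0,.045]))@R.from_euler("z",y).as_matrix()
    # plate top plane & box top plane -> lamp tilt in hand
    for lo,hi,x0,x1,y1 in((.004,.02,-.14,.0,.055),(.05,.075,-.29,-.21,.045)):
        k=(P[:,0]>x0)&(P[:,0]<x1)&(abs(P[:,1])<y1)&(P[:,2]>lo)&(P[:,2]<hi); Q=P[k]
        if len(Q)>20:
            co=np.linalg.lstsq(np.c_[Q[:,:2],np.ones(len(Q))],Q[:,2],rcond=None)[0]; print("  plane",len(Q),co, Q.mean(0))
E
```

```text
scene 5.15 (np.float64(0.3995265849415174), 668) [0.50905653 0.17081155 0.12830915] 0.06981421668822106 (np.float64(-0.000127050227380415), np.float64(-0.000820925218896293)) [ 0.11282675  0.01844731 -6.61362567] [ 0.11352382  0.04610115 -0.05176363] 0.0217241867298188
  plane 738 [0.00333691 0.00474192 0.01151657] [-0.06317697 -0.00143137  0.01129897]
  plane 89 [ 0.00396824 -0.01107656  0.06272216] [-0.27504773 -0.00987683  0.0617401 ]
side 5.2 (np.float64(0.40284173238385107), 584) [0.50908839 0.17077411 0.12832983] 0.0697806927885893 (np.float64(-0.00016407802180458254), np.float64(-0.0007744906807548875)) [ 0.39788791 -0.12353115 -6.77374627] [0.1352783  0.13852825 0.01626012] 0.021505336857006858
  plane 857 [-0.00248332  0.00345547  0.01059315] [-0.05957864  0.00712114  0.01076571]
  plane 622 [-0.00644647  0.00214279  0.05990384] [-0.25024123  0.00176467  0.06152079]
```

```bash
cat > b.py <<'E'
import json,sys
from h import *
I,C,K,G,ML,HO=.0076,.027,.29,.365,.037,.0217; DT=.01
def sig(kn,t): # knots [t,beta,x,y,z,yaw] -> linear interp
    k=np.array(kn); return np.array([np.interp(t,k[:,0],k[:,i]) for i in range(1,6)])
def drive(kn,t0,n):
    t=t0+DT*np.arange(-2,n+2); b,x,y,z,w=sig(kn,t)
    yp=-x*np.sin(w[0])+y*np.cos(w[0])+HO*b+.16*(w-w[0])   # pivot sideways position
    b_=b[2:-2]; db=(b[3:-1]-b[1:-3])/(2*DT); a=(yp[4:]-2*yp[2:-2]+yp[:-4])/(4*DT*DT)
    return b_,db,a
def sim(st,kn,t0,n,q=None,Pm=None):
    th,w,b0=st; out=[]; B,D,A=drive(kn,t0,n)
    F=np.eye(3)+DT*np.array([[0,1,0],[(G-K)/I,-C/I,K/I],[0,0,0]])
    for b,d,a in zip(B,D,A):
        w+=DT*((G-K)*th+K*(b+b0)-C*(w-d)+ML*a)/I; th+=DT*w
        if abs(th-b)>.4: th=b+.4*np.sign(th-b); w=d
        out.append((th,w))
        if Pm is not None: Pm=F@Pm@F.T+np.diag([1e-7,DT*.02**2*10,DT*.003**2])
    return (np.array([th,w,b0]),np.array(out).reshape(-1,2),Pm)
def load(): return json.load(open("st.json"))
def save(d): json.dump(d,open("st.json","w"))
def measure(d):
    """two pictures; Kalman update"""
    for n in("scene","side"):
        s=status.read_state(); t=s["time"]
        if d["kn"][-1][0]<t: d["kn"].append([t]+d["kn"][-1][1:])
        st,_,P=sim(d["st"],d["kn"],d["t"],int(round((t-d["t"])/DT)),Pm=np.array(d["P"]))
        c=camera(n); p,yw=pivot(s); z,N=stem(c,p,yw,st[0]); z-=d["off"]
        H=np.array([1,0,0.]); S=H@P@H+.005**2; k=P@H/S
        print(f"{n} t{t:.2f} pred {st[0]:.3f} meas {z:.3f} N{N} tilt {tilt(s)[0]:.3f}",end=" ")
        if d.get("stop"): pass
        elif N>150: st=st+k*(z-st[0]); P=P-np.outer(k,H@P)
        else: print("SKIP",end=" ")
        print(np.round(st,3)); d.update(st=st.tolist(),P=P.tolist(),t=t)
    s=status.read_state(); t=s["time"]
    d["kn"].append([t]+d["kn"][-1][1:]); st,_,P=sim(d["st"],d["kn"],d["t"],int(round((t-d["t"])/DT)),Pm=np.array(d["P"]))
    d.update(st=st.tolist(),P=P.tolist(),t=t); print("ee",np.round(s["ee_pos"],4),"F",np.round(s["ft_force"],1),"cmd",np.round(d["kn"][-1],3))
def plan(d,path,nrow,H=20,wth=None,show=True):
    """path(tau)->x,y,z,yaw for tau s from now; choose base tilt rows, print rows"""
    t0=d["t"]; k0=d["kn"][-1]; base=[k0[0]]+k0[1:]
    wp=[list(path(.1*(i+1))) for i in range(H)]
    def kn(bs): return [k0]+[[t0+.1*(i+1),bs[i]]+wp[i] for i in range(H)]
    st=np.array(d["st"])
    def cost(bs):
        s,o,_=sim(st,kn(bs),t0,H*10); th=o[9::10]; db=np.diff(np.r_[k0[1],bs]); dd=np.diff(np.r_[0,db])
        lim=np.maximum(abs(db)-.11,0)*50
        return np.r_[th[:,0],.15*th[:,1],.25*db,.3*dd,.1*bs,lim,np.maximum(abs(bs)-.3,0)*20,3*th[-1,0],1.5*th[-1,1]]
    bs=least_squares(cost,d.get("guess") and np.array(d["guess"]) or np.zeros(H)-.26*st[0]).x
    bs=np.round(bs/.002)*.002
    kk=kn(bs)[:nrow+1]; s,o,_=sim(st,kk,t0,nrow*10); print("pred theta",np.round(o[9::10,0],3))
    def rot(b,yw): return R.from_euler("Z",yw)*R.from_euler("X",np.pi)*R.from_euler("X",b)
    R0=rot(k0[1],k0[5]); rows=[]
    for r in kk[1:]:
        rv=(R0.inv()*rot(r[1],r[5])).as_rotvec(); sh=R0.inv().apply(np.array(r[2:5])-k0[2:5])*1000
        rows.append([float(x) for x in np.round(rv,3)]+[float(x) for x in np.round(sh,1)]+[-1])
    print(json.dumps(rows)); d["kn"]+=kk[1:]; save(d)
def hold(d):
    k=d["kn"][-1][2:]; return lambda tau:k
def mj(a,b,T,t_off=0):
    a=np.array(a);b=np.array(b)
    def f(tau):
        u=np.clip((tau+t_off)/T,0,1); return (a+(b-a)*(10*u**3-15*u**4+6*u**5)).tolist()
    return f
E
cat > start.py <<'E'
from b import *
s=status.read_state(); t=s["time"]; _,yw=pivot(s)
k=[t,0.]+[float(x) for x in s["ee_pos"]]+[float(yw)]
d=dict(kn=[[t-1]+k[1:],k],st=[.4,0,0],P=np.diag([.004**2,.01**2,.02**2]).tolist(),t=t,off=0.0)
d["st"]=[.4,0.,0.]
best=None
for g in([-.1,-.2,-.25,-.2,-.1,0,0]+[0]*13,[-.1,-.15,-.15,-.15,-.15,-.1,-.05]+[0]*13):
    d["guess"]=None
    break
d["stop"]=False
import numpy as np
# nonlinear start: seed with a pulse
import b as B
class _G(list): pass
plan0=B.least_squares
def seeded(f,x0,**k):
    r=[plan0(f,np.array(g,float),**k) for g in([-.1,-.2,-.25,-.2,-.1]+[0]*15,[-.1,-.15,-.15,-.15,-.15,-.1,-.05]+[0]*13)]
    return min(r,key=lambda a:a.cost)
B.least_squares=seeded
plan(d,hold(d),9)
print(np.round(status.read_state()["time"],2)); c=camera("wrist"); print(np.round(c["mount"],3).tolist())
E
python3 start.py
```

```text
pred theta [0.301 0.194 0.105 0.048 0.019 0.008 0.005 0.004 0.005]
[[-0.11, 0.0, 0.0, 0.0, 0.0, 0.0, -1], [-0.194, 0.0, 0.0, 0.0, 0.0, 0.0, -1], [-0.09, 0.0, 0.0, 0.0, 0.0, 0.0, -1], [-0.008, -0.0, 0.0, 0.0, 0.0, 0.0, -1], [0.02, 0.0, 0.0, 0.0, 0.0, 0.0, -1], [0.022, -0.0, -0.0, 0.0, 0.0, 0.0, -1], [0.012, 0.0, 0.0, 0.0, 0.0, 0.0, -1], [0.004, 0.0, -0.0, 0.0, 0.0, 0.0, -1], [0.0, 0.0, 0.0, 0.0, 0.0, 0.0, -1]]
5.25
[[0.001, -0.967, -0.253, 0.068], [1.0, 0.001, -0.001, 0.0], [0.001, -0.253, 0.967, -0.143], [0.0, 0.0, 0.0, 1.0]]
```

Emit:
jog_arm([
  [-0.11,0,0,0,0,0,-1],
  [-0.194,0,0,0,0,0,-1],
  [-0.09,0,0,0,0,0,-1],
  [-0.008,0,0,0,0,0,-1],
  [0.02,0,0,0,0,0,-1],
  [0.022,0,0,0,0,0,-1],
], squeeze=50)

```text
time: 5.9
ee_pos: [0.5095, 0.1693, 0.1286]
eef_rot: [0.999, 0.034, -0.001, -0.01]
ft_force: [0.2, 0.3, -6.9]
width: 0.0214
grip_force: 50.0
```

```bash
cat > cyc.py <<'E'
from b import *
d=load(); measure(d); plan(d,hold(d),int(sys.argv[1]))
E
python3 - <<'E'
from b import *
d=load(); k=d["kn"]; 
new=k[:2]+[[k[1][0]+.05]+k[1][1:]]+[[r[0]+.05]+r[1:] for r in k[2:8]]
d["kn"]=new; save(d)
E
python3 cyc.py 6
```

```text
scene t5.90 pred 0.008 meas -0.223 N720 tilt 0.021 [-0.223 -0.756 -0.041]
side t5.95 pred -0.261 meas -0.227 N596 tilt 0.020 [-0.241 -0.7   -0.036]
ee [0.5092 0.1707 0.1287] F [ 0.6  0.1 -6.9] cmd [6.    0.022 0.509 0.171 0.128 0.07 ]
pred theta [-0.279 -0.175 -0.091 -0.04  -0.017 -0.007]
[[0.11, 0.0, -0.0, 0.0, 0.0, 0.0, -1], [0.192, 0.0, -0.0, 0.0, 0.0, 0.0, -1], [0.088, 0.0, 0.0, 0.0, 0.0, 0.0, -1], [0.01, 0.0, -0.0, 0.0, 0.0, 0.0, -1], [-0.01, 0.0, -0.0, 0.0, 0.0, 0.0, -1], [-0.002, 0.0, -0.0, 0.0, 0.0, 0.0, -1]]
```

```bash
sed -i 's/\.25\*db,\.3\*dd/.8*db,1.0*dd/; s/abs(db)-.11/abs(db)-.06/' b.py; python3 - <<'E'
from b import *
d=load(); d["kn"]=[k for k in d["kn"] if k[0]<=6.0005]
d.update(st=[-.225,-.15,0],P=np.diag([.006**2,.3**2,.02**2]).tolist(),t=5.95)
measure(d); plan(d,hold(d),6)
E
```

```text
scene t6.00 pred -0.234 meas -0.250 N718 tilt 0.020 [-0.248 -0.413 -0.001]
side t6.05 pred -0.269 meas -0.254 N596 tilt 0.021 [-0.257 -0.295  0.004]
ee [0.5091 0.1715 0.1288] F [-0.9  0.  -7. ] cmd [6.1   0.022 0.509 0.171 0.128 0.07 ]
pred theta [-0.291 -0.282 -0.267 -0.251 -0.234 -0.218]
[[0.06, 0.0, -0.0, 0.0, 0.0, 0.0, -1], [0.1, -0.0, -0.0, 0.0, 0.0, 0.0, -1], [0.08, 0.0, 0.0, 0.0, 0.0, 0.0, -1], [0.066, 0.0, -0.0, 0.0, 0.0, 0.0, -1], [0.056, -0.0, 0.0, 0.0, 0.0, 0.0, -1], [0.048, 0.0, -0.0, 0.0, 0.0, 0.0, -1]]
```

Emit:
jog_arm([
  [0.06,0,0,0,0,0,-1],
  [0.1,0,0,0,0,0,-1],
  [0.08,0,0,0,0,0,-1],
  [0.066,0,0,0,0,0,-1],
])

```text
time: 6.5
ee_pos: [0.5092, 0.1712, 0.1289]
eef_rot: [0.998, 0.035, -0.001, -0.042]
ft_force: [-0.1, 0.2, -7.5]
width: 0.0217
grip_force: 50.0
```

```bash
sed -i 's/z-=d\["off"\]/z-=(.004 if n=="side" else -.003)/; s/\.8\*db,1\.0\*dd/.5*db,.6*dd/' b.py; python3 - <<'E'
from b import *
d=load(); d["kn"]=[k for k in d["kn"] if k[0]<=6.5005]
measure(d); plan(d,hold(d),6)
E
```

```text
scene t6.50 pred -0.251 meas -0.215 N719 tilt 0.085 [-0.216  0.294  0.013]
side t6.55 pred -0.199 meas -0.191 N601 tilt 0.085 [-0.194  0.37   0.016]
ee [0.509  0.1725 0.1291] F [-0.5  0.2 -7.1] cmd [6.6   0.088 0.509 0.171 0.128 0.07 ]
pred theta [-0.126 -0.078 -0.04  -0.017 -0.005 -0.001]
[[0.008, -0.0, 0.0, 0.0, 0.0, 0.0, -1], [-0.028, 0.0, 0.0, 0.0, 0.0, 0.0, -1], [-0.074, -0.0, 0.0, 0.0, 0.0, 0.0, -1], [-0.104, 0.0, 0.0, 0.0, 0.0, 0.0, -1], [-0.114, 0.0, 0.0, 0.0, 0.0, 0.0, -1], [-0.114, 0.0, 0.0, 0.0, 0.0, 0.0, -1]]
```

Emit:
jog_arm([
  [0.008,0,0,0,0,0,-1],
  [-0.028,0,0,0,0,0,-1],
  [-0.074,0,0,0,0,0,-1],
  [-0.104,0,0,0,0,0,-1],
])

```text
time: 7.0
ee_pos: [0.5093, 0.1716, 0.1289]
eef_rot: [0.999, 0.035, 0.0, 0.009]
ft_force: [-0.4, 1.3, -7.0]
width: 0.0218
grip_force: 50.0
```

```bash
sed -i 's/^    for n in("scene","side"):/    tn=status.read_state()["time"]; d["kn"]=[k for k in d["kn"] if k[0]<=tn+5e-4]\n&/' b.py; python3 cyc.py 6
```

```text
scene t7.00 pred -0.017 meas -0.034 N704 tilt -0.017 [-0.033  0.115  0.014]
side t7.05 pred -0.028 meas -0.026 N625 tilt -0.018 [-0.027  0.098  0.014]
ee [0.509  0.1724 0.1289] F [-0.6 -0.3 -6.5] cmd [ 7.1   -0.016  0.509  0.171  0.128  0.07 ]
pred theta [-0.017 -0.011 -0.007 -0.004 -0.002 -0.001]
[[0.008, 0.0, -0.0, 0.0, 0.0, 0.0, -1], [0.01, 0.0, 0.0, 0.0, 0.0, 0.0, -1], [0.006, -0.0, -0.0, 0.0, 0.0, 0.0, -1], [0.004, 0.0, -0.0, 0.0, 0.0, 0.0, -1], [0.002, 0.0, -0.0, 0.0, 0.0, 0.0, -1], [0.002, 0.0, -0.0, 0.0, 0.0, 0.0, -1]]
```

Emit:
jog_arm([
  [0.008,0,0,0,0,0,-1],
  [0.01,0,0,0,0,0,-1],
  [0.006,0,0,0,0,0,-1],
  [0.004,0,0,0,0,0,-1],
  [0.002,0,0,0,0,0,-1],
  [0.002,0,0,0,0,0,-1],
])

```text
time: 7.7
ee_pos: [0.5093, 0.171, 0.1288]
eef_rot: [0.999, 0.035, 0.0, 0.007]
ft_force: [0.6, -0.6, -6.5]
width: 0.0213
grip_force: 50.0
```

```bash
python3 cyc.py 7
```

```text
scene t7.70 pred -0.001 meas -0.099 N717 tilt -0.014 [-0.097 -0.229  0.006]
side t7.75 pred -0.110 meas -0.110 N622 tilt -0.014 [-0.11  -0.252  0.006]
ee [0.5093 0.1709 0.1288] F [ 0.4 -0.3 -7.6] cmd [ 7.8   -0.014  0.509  0.171  0.128  0.07 ]
pred theta [-0.136 -0.121 -0.086 -0.05  -0.024 -0.009 -0.002]
[[0.06, 0.0, 0.0, 0.0, 0.0, 0.0, -1], [0.12, 0.0, 0.0, 0.0, 0.0, 0.0, -1], [0.112, 0.0, -0.0, 0.0, 0.0, 0.0, -1], [0.064, 0.0, 0.0, 0.0, 0.0, 0.0, -1], [0.024, 0.0, 0.0, 0.0, 0.0, 0.0, -1], [0.002, -0.0, -0.0, 0.0, 0.0, 0.0, -1], [-0.002, 0.0, 0.0, 0.0, 0.0, 0.0, -1]]
```

Emit:
jog_arm([
  [0.06,0,0,0,0,0,-1],
  [0.12,0,0,0,0,0,-1],
  [0.112,0,0,0,0,0,-1],
  [0.064,0,0,0,0,0,-1],
])

```text
time: 8.2
ee_pos: [0.5098, 0.1687, 0.1285]
eef_rot: [0.999, 0.033, -0.001, -0.023]
ft_force: [1.0, -0.3, -6.0]
width: 0.0213
grip_force: 50.0
```

```bash
python3 cyc.py 6
```

```text
scene t8.20 pred -0.050 meas -0.040 N713 tilt 0.047 [-0.041  0.364  0.007]
side t8.25 pred -0.021 meas -0.005 N632 tilt 0.044 [-0.012  0.446  0.009]
ee [0.509  0.1724 0.1291] F [-0.   1.6 -7.3] cmd [8.3   0.05  0.509 0.171 0.128 0.07 ]
pred theta [0.046 0.054 0.042 0.025 0.011 0.003]
[[-0.06, 0.0, 0.0, 0.0, 0.0, 0.0, -1], [-0.12, 0.0, 0.0, 0.0, 0.0, 0.0, -1], [-0.124, 0.0, 0.0, 0.0, 0.0, 0.0, -1], [-0.096, -0.0, 0.0, 0.0, 0.0, 0.0, -1], [-0.07, 0.0, 0.0, 0.0, 0.0, 0.0, -1], [-0.056, 0.0, 0.0, 0.0, 0.0, 0.0, -1]]
```

Emit:
jog_arm([
  [-0.06,0,0,0,0,0,-1],
  [-0.12,0,0,0,0,0,-1],
  [-0.124,0,0,0,0,0,-1],
  [-0.096,0,0,0,0,0,-1],
])

```text
time: 8.7
ee_pos: [0.5088, 0.1729, 0.1287]
eef_rot: [0.999, 0.037, 0.001, 0.022]
ft_force: [0.4, -0.2, -7.1]
width: 0.0216
grip_force: 50.0
```

```bash
sed -i 's/DT\*.02\*\*2\*10/DT*.12**2/' b.py; python3 cyc.py 6
```

```text
scene t8.70 pred 0.025 meas -0.007 N714 tilt -0.043 [-0.005 -0.263  0.006]
side t8.75 pred -0.020 meas -0.033 N621 tilt -0.041 [-0.028 -0.343  0.005]
ee [0.5097 0.1698 0.1286] F [-0.  -0.3 -6.9] cmd [ 8.8   -0.046  0.509  0.171  0.128  0.07 ]
pred theta [-0.07  -0.069 -0.05  -0.029 -0.014 -0.006]
[[0.06, 0.0, -0.0, 0.0, 0.0, 0.0, -1], [0.116, 0.0, 0.0, 0.0, 0.0, 0.0, -1], [0.11, 0.0, 0.0, 0.0, 0.0, 0.0, -1], [0.078, 0.0, 0.0, 0.0, 0.0, 0.0, -1], [0.05, 0.0, 0.0, 0.0, 0.0, 0.0, -1], [0.036, 0.0, 0.0, 0.0, 0.0, 0.0, -1]]
```

```bash
cat > fit.py <<'E'
import b as B; from b import *
d=load(); kn=d["kn"]
M=[(5.90,-.220),(5.95,-.231),(6.00,-.247),(6.05,-.258),(6.5,-.215),(6.55,-.191),(7.0,-.034),(7.05,-.026),(7.7,-.099),(7.75,-.110),(8.2,-.040),(8.25,-.005),(8.7,-.007),(8.75,-.033)]
def run(v):
    th,w,b0,K,C,lag,G=v; B.K,B.C,B.G=K,C,G
    k2=[[k[0]+lag]+k[1:] for k in kn]
    _,o,_=sim([th,w,b0],k2,5.9,286); return np.r_[th,o[:,0]]
P0=np.array([-.22,-.25,0,.29,.027,.0,.365]);S=np.array([.02,.5,.02,.03,.01,.03,.02])
def res(u,mask):
    v=P0+S*u*mask; o=run(v); return np.r_[[(o[int(round((t-5.9)*100))]-z)/.006 for t,z in M],u]
for mask in([1,1,1,0,0,0,0],[1,1,1,0,0,1,0],[1,1,1,1,1,0,1],[1]*7):
    r=least_squares(res,np.zeros(7),args=(np.array(mask),)); print(round(r.cost,1),np.round(P0+S*r.x*mask,4),np.round(r.fun[:14]*6,0))
E
python3 fit.py
```

```text
6221.5 [-0.22   -0.2249  0.0037  0.29    0.027   0.      0.365 ] [   0.   -1.    2.   -1.    6.    0.  -15.  -22.  -61.  -68. -174. -207.
 -442. -413.]
13.2 [-0.2197 -0.2306  0.0036  0.29    0.027   0.0198  0.365 ] [  0.  -1.   2.  -1.   5.   0.   3.  -2.  15.  14.  -3. -20.  -3.   8.]
61.6 [-0.2213 -0.4134 -0.0075  0.3124  0.0287  0.      0.3526] [ -1. -10. -11. -16.   9.   7.  33.  27.  18.  16.  24.   9. -21. -17.]
19.5 [-0.2199 -0.242   0.0013  0.2925  0.0275  0.0293  0.3639] [  0.  -1.   1.  -2.   4.  -0.   9.   4.  20.  20.  -2. -19.  -4.   6.]
```

```bash
sed -i 's/t=t0+DT\*np.arange(-2,n+2);/t=t0-.02+DT*np.arange(-2,n+2);/' b.py; cat > re.py <<'E'
from b import *
d=load(); t=8.75; d["kn"]=[k for k in d["kn"] if k[0]<=8.8005]
s,o,_=sim([-.2197,-.2306,.0036],d["kn"],5.9,285); print(s)
s,_,_=sim([-.029,s[1]-.03,.0036],d["kn"],8.75,5)
d.update(st=s.tolist(),P=np.diag([.005**2,.05**2,.006**2]).tolist(),t=8.8)
plan(d,hold(d),5); print(s)
E
python3 re.py
```

```text
Traceback (most recent call last):
  File "re.py", line 1, in <module>
    from b import *
  File "b.py", line 1, in <module>
    import json,sys
  File "re.py", line 2, in <module>
    d=load(); t=8.75; d["kn"]=[k for k in d["kn"] if k[0]<=8.8005]
NameError: name 'load' is not defined
```

```bash
mv re.py reinit.py; rm -rf __pycache__; python3 reinit.py
```

```text
[-0.16600017 -0.58138809  0.0036    ]
pred theta [-0.108 -0.13  -0.118 -0.083 -0.047]
[[0.06, 0.0, -0.0, 0.0, 0.0, 0.0, -1], [0.12, 0.0, -0.0, 0.0, 0.0, 0.0, -1], [0.168, 0.0, -0.0, 0.0, 0.0, 0.0, -1], [0.14, 0.0, 0.0, 0.0, 0.0, 0.0, -1], [0.088, 0.0, 0.0, 0.0, 0.0, 0.0, -1]]
[-0.05930274 -0.60469031  0.0036    ]
```

```bash
cat > reinit.py <<'E'
from b import *
M=[(5.95,-.231),(6.00,-.247),(6.05,-.258),(6.5,-.215),(6.55,-.191),(7.0,-.034),(7.05,-.026),(7.7,-.099),(7.75,-.110),(8.2,-.040),(8.25,-.005),(8.7,-.007),(8.75,-.033)]
d=load(); d["kn"]=[k for k in d["kn"] if k[0]<=8.8005]
st=np.array([-.22,-.23,.003]);P=np.diag([.005**2,.05**2,.006**2]);t=5.9;H=np.array([1,0,0.])
for tm,z in M:
    st,_,P=sim(st,d["kn"],t,int(round((tm-t)*100)),Pm=P);k=P@H/(P[0,0]+.005**2);e=z-st[0];st=st+k*e;P=P-np.outer(k,H@P);t=tm;print(tm,round(e,3),np.round(st,3))
st,_,P=sim(st,d["kn"],t,5,Pm=P)
d.update(st=st.tolist(),P=P.tolist(),t=8.8); plan(d,hold(d),5); print(st)
E
python3 reinit.py
```

```text
5.95 0.001 [-0.231 -0.249  0.003]
6.0 -0.002 [-0.246 -0.28   0.003]
6.05 0.003 [-0.259 -0.296  0.003]
6.5 -0.003 [-0.215  0.353  0.003]
6.55 0.006 [-0.193  0.381  0.004]
7.0 0.002 [-0.034  0.089  0.004]
7.05 0.005 [-0.028  0.06   0.004]
7.7 -0.022 [-0.099 -0.249  0.003]
7.75 0.002 [-0.111 -0.27   0.003]
8.2 0.04 [-0.041  0.395  0.006]
8.25 0.016 [-0.012  0.47   0.008]
8.7 -0.055 [-0.005 -0.292  0.003]
8.75 -0.012 [-0.028 -0.364  0.002]
pred theta [-0.078 -0.086 -0.069 -0.044 -0.022]
[[0.06, 0.0, -0.0, 0.0, 0.0, 0.0, -1], [0.12, 0.0, -0.0, 0.0, 0.0, 0.0, -1], [0.126, 0.0, 0.0, 0.0, 0.0, 0.0, -1], [0.094, 0.0, -0.0, 0.0, 0.0, 0.0, -1], [0.06, 0.0, -0.0, 0.0, 0.0, 0.0, -1]]
[-0.04706781 -0.39753731  0.00245893]
```

```bash
sed -i 's/\.5\*db,\.6\*dd/.6*db,1.3*dd/; s/abs(db)-.06/abs(db)-.05/' b.py; python3 reinit.py | tail -3
```

```text
pred theta [-0.08  -0.095 -0.088 -0.066 -0.041]
[[0.05, 0.0, 0.0, 0.0, 0.0, 0.0, -1], [0.1, 0.0, -0.0, 0.0, 0.0, 0.0, -1], [0.124, 0.0, 0.0, 0.0, 0.0, 0.0, -1], [0.112, 0.0, -0.0, 0.0, 0.0, 0.0, -1], [0.084, 0.0, 0.0, 0.0, 0.0, 0.0, -1]]
[-0.04706781 -0.39753731  0.00245893]
```

Emit:
jog_arm([
  [0.05,0,0,0,0,0,-1],
  [0.1,0,0,0,0,0,-1],
  [0.124,0,0,0,0,0,-1],
  [0.112,0,0,0,0,0,-1],
])

```text
time: 9.2
ee_pos: [0.5099, 0.1686, 0.1286]
eef_rot: [0.999, 0.033, -0.001, -0.033]
ft_force: [0.3, 0.3, -7.5]
width: 0.0214
grip_force: 50.0
```

```bash
python3 cyc.py 6
```

```text
scene t9.20 pred -0.066 meas -0.031 N705 tilt 0.065 [-0.032  0.351  0.005]
side t9.25 pred -0.013 meas -0.000 N628 tilt 0.064 [-0.005  0.444  0.006]
ee [0.5093 0.1708 0.1289] F [-0.1  0.  -5.9] cmd [9.3   0.066 0.509 0.171 0.128 0.07 ]
pred theta [0.064 0.096 0.105 0.09  0.064 0.037]
[[-0.05, 0.0, 0.0, 0.0, 0.0, 0.0, -1], [-0.1, 0.0, 0.0, 0.0, 0.0, 0.0, -1], [-0.15, 0.0, 0.0, 0.0, 0.0, 0.0, -1], [-0.16, 0.0, 0.0, 0.0, 0.0, 0.0, -1], [-0.138, -0.0, 0.0, 0.0, 0.0, 0.0, -1], [-0.106, 0.0, 0.0, 0.0, 0.0, 0.0, -1]]
```

```bash
python3 - <<'E'
s=open("b.py").read()
s=s.replace("t=t0-.02+DT*np.arange(-2,n+2); b,x,y,z,w=sig(kn,t)","t=t0-LAG+DT*np.arange(-2,n+2); b,x,y,z,w=sig(kn,t); u=t+LAG\n    f=lambda q:sig(kn,q)[0]")
s=s.replace("+.16*(w-w[0]) ","+.16*(w-w[0])+YD*(f(u)-2*f(u-.1)+f(u-.2))/.01 ").replace("DT=.01\n","DT=.01; LAG,YD=.02,.00055\n")
open("b.py","w").write(s)
f=open("reinit.py").read()
f=f.replace("(8.75,-.033)]","(8.75,-.033),(9.2,-.031),(9.25,0.)]").replace("8.8005","9.3005").replace("t=8.8)","t=9.3)")
f=f.replace("from b import *","import b as B\nfrom b import *\nB.LAG,B.YD=float(sys.argv[1]),float(sys.argv[2])")
f=f.replace("print(tm,round(e,3),np.round(st,3))","print(round(e,3),end=' ')")
open("reinit.py","w").write(f)
E
for a in ".02 0" ".02 .00055" ".0 .00055" ".01 .00055" ".03 .00055" ".02 .0008" ".0 .0008" ".02 -.00055"; do echo $a; cp st.json s0.json; python3 reinit.py $a; cp s0.json st.json; done
```

```text
.02 0
0.001 -0.002 0.003 -0.003 0.006 0.002 0.005 -0.022 0.002 0.04 0.016 -0.055 -0.012 0.035 0.013 pred theta [0.065 0.097 0.105 0.091 0.064]
[[-0.05, 0.0, 0.0, 0.0, 0.0, 0.0, -1], [-0.1, 0.0, 0.0, 0.0, 0.0, 0.0, -1], [-0.15, 0.0, 0.0, 0.0, 0.0, 0.0, -1], [-0.16, 0.0, 0.0, 0.0, 0.0, 0.0, -1], [-0.138, -0.0, 0.0, 0.0, 0.0, 0.0, -1]]
[0.01855387 0.5013166  0.00621013]
.02 .00055
0.001 -0.002 0.006 -0.048 0.005 0.023 0.006 0.026 0.003 0.047 0.004 -0.052 -0.004 0.04 0.006 pred theta [0.072 0.125 0.14  0.133 0.106]
[[-0.05, 0.0, 0.0, 0.0, 0.0, 0.0, -1], [-0.1, 0.0, 0.0, 0.0, 0.0, 0.0, -1], [-0.15, 0.0, 0.0, 0.0, 0.0, 0.0, -1], [-0.18, 0.0, 0.0, 0.0, 0.0, 0.0, -1], [-0.166, -0.0, 0.0, 0.0, 0.0, 0.0, -1]]
[0.02711337 0.57225324 0.00610874]
.0 .00055
0.002 -0.002 0.006 -0.052 0.005 0.044 0.007 0.015 0.002 0.024 0.004 -0.022 -0.003 0.009 0.005 pred theta [0.067 0.113 0.119 0.108 0.078]
[[-0.05, 0.0, 0.0, 0.0, 0.0, 0.0, -1], [-0.1, 0.0, 0.0, 0.0, 0.0, 0.0, -1], [-0.15, 0.0, 0.0, 0.0, 0.0, 0.0, -1], [-0.168, -0.0, 0.0, 0.0, 0.0, 0.0, -1], [-0.148, 0.0, 0.0, 0.0, 0.0, 0.0, -1]]
[0.02710268 0.56
[... 1186 characters left out ...]
54 0.008 0.037 0.003 0.027 -0.001 -0.02 0.0 0.011 0.001 pred theta [0.07  0.126 0.135 0.126 0.098]
[[-0.05, 0.0, 0.0, 0.0, 0.0, 0.0, -1], [-0.1, 0.0, 0.0, 0.0, 0.0, 0.0, -1], [-0.15, 0.0, 0.0, 0.0, 0.0, 0.0, -1], [-0.176, 0.0, 0.0, 0.0, 0.0, 0.0, -1], [-0.16, 0.0, 0.0, 0.0, 0.0, 0.0, -1]]
[0.03099156 0.59588773 0.00506228]
.02 -.00055
0.001 -0.003 -0.0 0.05 0.009 -0.016 0.003 -0.084 0.001 0.03 0.027 -0.061 -0.021 0.029 0.02 pred theta [0.058 0.069 0.071 0.055 0.039]
[[-0.05, 0.0, 0.0, 0.0, 0.0, 0.0, -1], [-0.1, 0.0, 0.0, 0.0, 0.0, 0.0, -1], [-0.136, 0.0, 0.0, 0.0, 0.0, 0.0, -1], [-0.138, -0.0, 0.0, 0.0, 0.0, 0.0, -1], [-0.118, -0.0, 0.0, 0.0, 0.0, 0.0, -1]]
[0.01007565 0.43133842 0.00648329]
```

```bash
cat > fit2.py <<'E'
import b as B; from b import *
from scipy.optimize import minimize
d=load(); kn=[k for k in d["kn"] if k[0]<=9.3005]
M=[(5.95,-.231),(6.00,-.247),(6.05,-.258),(6.5,-.215),(6.55,-.191),(7.0,-.034),(7.05,-.026),(7.7,-.099),(7.75,-.110),(8.2,-.040),(8.25,-.005),(8.7,-.007),(8.75,-.033),(9.2,-.031),(9.25,0.)]
H=np.array([1,0,0.])
P0=np.array([.01,.0003,.0217,.29,.027,.365]);S=np.array([.015,.0004,.03,.02,.008,.015])
def run(u,full=False):
    B.LAG,B.YD,B.HO,B.K,B.C,B.G=P0+S*u
    st=np.array([-.22,-.25,.0]);P=np.diag([.005**2,.1**2,.01**2]);t=5.9;J=u@u;E=[]
    for tm,z in M:
        st,_,P=sim(st,kn,t,int(round((tm-t)*100)),Pm=P);V=P[0,0]+.005**2;k=P@H/V;e=z-st[0];st=st+k*e;P=P-np.outer(k,H@P);t=tm;J+=e*e/V+np.log(V/.005**2);E.append(round(e,3))
    return (J,E,st) if full else J
r=minimize(run,np.zeros(6),method="Powell",options=dict(maxfev=700)); print(r.fun,run(np.zeros(6)),(P0+S*r.x).round(5)); print(run(r.x,True)[1:])
E
python3 fit2.py
```

```text
33.03972586474489 42.761960270813766 [0.00722 0.0006  0.02884 0.3046  0.02921 0.36356]
([np.float64(0.002), np.float64(-0.003), np.float64(0.004), np.float64(-0.005), np.float64(0.006), np.float64(0.005), np.float64(0.005), np.float64(0.001), np.float64(0.001), np.float64(-0.004), np.float64(0.002), np.float64(-0.001), np.float64(-0.001), np.float64(0.006), np.float64(0.004)], array([-0.00147309,  0.58347675,  0.00271913]))
```

```bash
sed -i 's/^I,C,K,G,ML,HO=.*/I,C,K,G,ML,HO=.0076,.0292,.3046,.3636,.037,.0288; DT=.01; LAG,YD=.0072,.0006/; s/DT\*.12\*\*2/DT*.06**2/' b.py; python3 reinit.py .0072 .0006
```

```text
0.001 -0.004 0.002 -0.015 0.006 0.006 0.006 0.002 0.001 -0.005 0.002 -0.001 -0.001 0.006 0.004 pred theta [0.066 0.109 0.109 0.096 0.061]
[[-0.05, 0.0, 0.0, 0.0, 0.0, 0.0, -1], [-0.1, 0.0, 0.0, 0.0, 0.0, 0.0, -1], [-0.148, 0.0, 0.0, 0.0, 0.0, 0.0, -1], [-0.154, 0.0, -0.0, 0.0, 0.0, 0.0, -1], [-0.128, 0.0, 0.0, 0.0, 0.0, 0.0, -1]]
[0.02784675 0.56643611 0.00289507]
```

Emit:
jog_arm([
  [-0.05,0,0,0,0,0,-1],
  [-0.1,0,0,0,0,0,-1],
  [-0.148,0,0,0,0,0,-1],
  [-0.154,0,0,0,0,0,-1],
  [-0.128,0,0,0,0,0,-1],
])

```text
time: 9.8
ee_pos: [0.5088, 0.1729, 0.1288]
eef_rot: [0.999, 0.037, 0.001, 0.03]
ft_force: [0.4, 0.2, -7.2]
width: 0.0216
grip_force: 50.0
```

```bash
python3 cyc.py 6
```

```text
scene t9.80 pred 0.031 meas 0.013 N701 tilt -0.060 [ 0.014 -0.469  0.001]
side t9.85 pred -0.015 meas -0.015 N625 tilt -0.058 [-0.015 -0.609  0.001]
ee [0.5096 0.1701 0.1287] F [ 1.  -0.4 -7.5] cmd [ 9.9   -0.062  0.509  0.171  0.128  0.07 ]
pred theta [-0.082 -0.123 -0.12  -0.105 -0.066 -0.03 ]
[[0.05, -0.0, -0.0, 0.0, 0.0, 0.0, -1], [0.1, 0.0, 0.0, 0.0, 0.0, 0.0, -1], [0.148, 0.0, 0.0, 0.0, 0.0, 0.0, -1], [0.15, 0.0, 0.0, 0.0, 0.0, 0.0, -1], [0.122, 0.0, 0.0, 0.0, 0.0, 0.0, -1], [0.09, 0.0, 0.0, 0.0, 0.0, 0.0, -1]]
```

```bash
python3 - <<'E'
s=open("b.py").read()
s=s.replace("""    def kn(bs): return [k0]+[[t0+.1*(i+1),bs[i]]+wp[i] for i in range(H)]""",
"""    off=lambda i:.1 if i>=nrow else 0
    wp=[list(path(.1*(i+1)+off(i))) for i in range(H)]
    def kn(bs):
        k=[k0]+[[t0+.1*(i+1)+off(i),bs[i]]+wp[i] for i in range(H)]
        k.insert(nrow+1,[k[nrow][0]+.1]+k[nrow][1:]); return k""")
s=s.replace("sim(st,kn(bs),t0,H*10); th=o[9::10]","sim(st,kn(bs),t0,H*10+10); th=o[9::10]")
open("b.py","w").write(s)
E
cat > rp.py <<'E'
from b import *
d=load(); d["kn"]=[k for k in d["kn"] if k[0]<=d["t"]+5e-4]; print(d["t"],d["st"],status.read_state()["time"]); plan(d,hold(d),int(sys.argv[1]))
E
cp st.json s0.json; python3 rp.py 5; cp s0.json st.json; python3 rp.py 8
```

```text
9.9 [-0.04565644233887271, -0.5624124938838896, 0.0011971910271559622] 9.9
pred theta [-0.082 -0.123 -0.121 -0.109 -0.075]
[[0.05, -0.0, -0.0, 0.0, 0.0, 0.0, -1], [0.1, 0.0, 0.0, 0.0, 0.0, 0.0, -1], [0.146, 0.0, 0.0, 0.0, 0.0, 0.0, -1], [0.142, 0.0, 0.0, 0.0, 0.0, 0.0, -1], [0.11, -0.0, 0.0, 0.0, 0.0, 0.0, -1]]
9.9 [-0.04565644233887271, -0.5624124938838896, 0.0011971910271559622] 9.9
pred theta [-0.082 -0.123 -0.12  -0.105 -0.066 -0.032 -0.01  -0.002]
[[0.05, -0.0, -0.0, 0.0, 0.0, 0.0, -1], [0.1, 0.0, 0.0, 0.0, 0.0, 0.0, -1], [0.148, 0.0, 0.0, 0.0, 0.0, 0.0, -1], [0.15, 0.0, 0.0, 0.0, 0.0, 0.0, -1], [0.122, 0.0, 0.0, 0.0, 0.0, 0.0, -1], [0.088, -0.0, 0.0, 0.0, 0.0, 0.0, -1], [0.066, 0.0, 0.0, 0.0, 0.0, 0.0, -1], [0.054, 0.0, 0.0, 0.0, 0.0, 0.0, -1]]
```

Emit:
jog_arm([
  [0.05,0,0,0,0,0,-1],
  [0.1,0,0,0,0,0,-1],
  [0.148,0,0,0,0,0,-1],
  [0.15,0,0,0,0,0,-1],
  [0.122,0,0,0,0,0,-1],
  [0.088,0,0,0,0,0,-1],
  [0.066,0,0,0,0,0,-1],
])

```text
time: 10.6
ee_pos: [0.5092, 0.1719, 0.1291]
eef_rot: [0.999, 0.036, 0.0, -0.001]
ft_force: [-0.3, 0.1, -6.7]
width: 0.0219
grip_force: 50.0
```

```bash
python3 cyc.py 6
```

```text
scene t10.60 pred 0.039 meas 0.074 N702 tilt 0.001 [0.073 0.305 0.004]
side t10.65 pred 0.088 meas 0.090 N633 tilt 0.001 [0.089 0.3   0.004]
ee [0.509  0.1726 0.129 ] F [-0.1 -0.9 -6.7] cmd [1.07e+01 4.00e-03 5.09e-01 1.71e-01 1.28e-01 7.00e-02]
pred theta [0.108 0.116 0.095 0.057 0.025 0.007]
[[-0.05, -0.0, 0.0, 0.0, 0.0, 0.0, -1], [-0.092, -0.0, 0.0, 0.0, 0.0, 0.0, -1], [-0.09, -0.0, 0.0, 0.0, 0.0, 0.0, -1], [-0.06, -0.0, 0.0, 0.0, 0.0, 0.0, -1], [-0.028, -0.0, 0.0, 0.0, 0.0, 0.0, -1], [-0.008, -0.0, -0.0, 0.0, 0.0, 0.0, -1]]
```

```bash
python3 - <<'E'
s=open("b.py").read()
s=s.replace("sim(st,kn(bs),t0","sim(st,hist+kn(bs),t0").replace("sim(st,kk,t0","sim(st,hist+kk,t0").replace("    off=lambda","    hist=[k for k in d['kn'][:-1] if k[0]<t0-1e-6]\n    off=lambda")
open("b.py","w").write(s)
E
python3 rp.py 6
```

```text
10.7 [0.10368910913496528, 0.271851103801998, 0.003898110050001173] 10.7
pred theta [0.102 0.112 0.092 0.055 0.024 0.006]
[[-0.05, -0.0, 0.0, 0.0, 0.0, 0.0, -1], [-0.09, -0.0, 0.0, 0.0, 0.0, 0.0, -1], [-0.088, -0.0, -0.0, 0.0, 0.0, 0.0, -1], [-0.06, -0.0, 0.0, 0.0, 0.0, 0.0, -1], [-0.028, -0.0, 0.0, 0.0, 0.0, 0.0, -1], [-0.008, -0.0, -0.0, 0.0, 0.0, 0.0, -1]]
```

Emit:
jog_arm([
  [-0.05,0,0,0,0,0,-1],
  [-0.09,0,0,0,0,0,-1],
  [-0.088,0,0,0,0,0,-1],
  [-0.06,0,0,0,0,0,-1],
  [-0.028,0,0,0,0,0,-1],
  [-0.008,0,0,0,0,0,-1],
])

```text
time: 11.3
ee_pos: [0.5097, 0.1698, 0.1287]
eef_rot: [0.999, 0.034, 0.0, 0.001]
ft_force: [0.4, -0.8, -6.2]
width: 0.0215
grip_force: 50.0
```

```bash
python3 cyc.py 6
```

```text
scene t11.30 pred 0.006 meas -0.038 N710 tilt -0.002 [-0.037 -0.222  0.   ]
side t11.35 pred -0.047 meas -0.047 N625 tilt -0.001 [-0.047 -0.203  0.   ]
ee [0.5097 0.1693 0.1287] F [-0.4 -0.7 -6.2] cmd [ 1.14e+01 -4.00e-03  5.09e-01  1.71e-01  1.28e-01  7.00e-02]
pred theta [-0.054 -0.061 -0.048 -0.028 -0.012 -0.004]
[[0.032, 0.0, -0.0, 0.0, 0.0, 0.0, -1], [0.052, 0.0, 0.0, 0.0, 0.0, 0.0, -1], [0.048, 0.0, 0.0, 0.0, 0.0, 0.0, -1], [0.03, 0.0, 0.0, 0.0, 0.0, 0.0, -1], [0.012, 0.0, 0.0, 0.0, 0.0, 0.0, -1], [0.002, -0.0, 0.0, 0.0, 0.0, 0.0, -1]]
```

Emit:
jog_arm([
  [0.032,0,0,0,0,0,-1],
  [0.052,0,0,0,0,0,-1],
  [0.048,0,0,0,0,0,-1],
  [0.03,0,0,0,0,0,-1],
  [0.012,0,0,0,0,0,-1],
])

```text
time: 11.9
ee_pos: [0.5093, 0.1711, 0.1289]
eef_rot: [0.999, 0.035, 0.0, -0.003]
ft_force: [-1.5, 0.5, -7.2]
width: 0.0214
grip_force: 50.0
```

```bash
python3 cyc.py 6; sed -i 's/(9.25,0.)\]/(9.25,0.),(9.8,.013),(9.85,-.015),(10.6,.074),(10.65,.09),(11.3,-.038),(11.35,-.047)]/; s/9.3005/11.4005/; s/^P0=.*;S/P0=np.array([.0072,.0006,.0288,.3046,.0292,.3636]);S/' fit2.py; python3 fit2.py
```

```text
scene t11.90 pred -0.012 meas 0.025 N701 tilt 0.006 [0.023 0.214 0.004]
side t11.95 pred 0.034 meas 0.038 N630 tilt 0.005 [0.037 0.236 0.004]
ee [0.5091 0.1721 0.1289] F [-0.5  0.2 -6.5] cmd [1.20e+01 8.00e-03 5.09e-01 1.71e-01 1.28e-01 7.00e-02]
pred theta [0.047 0.057 0.046 0.027 0.011 0.002]
[[-0.034, 0.0, 0.0, 0.0, 0.0, 0.0, -1], [-0.056, 0.0, 0.0, 0.0, 0.0, 0.0, -1], [-0.054, -0.0, 0.0, 0.0, 0.0, 0.0, -1], [-0.038, -0.0, 0.0, 0.0, 0.0, 0.0, -1], [-0.022, 0.0, 0.0, 0.0, 0.0, 0.0, -1], [-0.012, 0.0, 0.0, 0.0, 0.0, 0.0, -1]]
41.74852175057902 43.086798657691745 [0.00583 0.00068 0.03005 0.30485 0.02928 0.36294]
([np.float64(0.002), np.float64(-0.003), np.float64(0.004), np.float64(-0.008), np.float64(0.006), np.float64(0.009), np.float64(0.006), np.float64(0.004), np.float64(0.001), np.float64(-0.008), np.float64(-0.0), np.float64(0.003), np.float64(0.0), np.float64(0.004), np.float64(0.002), np.float64(-0.002), np.float64(0.002), np.float64(-0.001), np.float64(0.002), np.float64(-0.014), np.float64(0.0)], array([-0.04718387, -0.1916767 ,  0.00153838]))
```

```bash
python3 - <<'E'
s=open("b.py").read()
s=s.replace("np.arange(-2,n+2)","np.arange(-1,n+1)").replace("b_=b[2:-2]; db=(b[3:-1]-b[1:-3])/(2*DT); a=(yp[4:]-2*yp[2:-2]+yp[:-4])/(4*DT*DT)","b_=b[1:-1]; db=(b[2:]-b[1:-1])/DT; a=(yp[2:]-2*yp[1:-1]+yp[:-2])/DT**2")
s=s.replace("u=t+LAG","u=t+LAG+1e-9")
open("b.py","w").write(s)
f=open("reinit.py").read()
m=[l for l in open("fit2.py") if l.startswith("M=")][0].rstrip()[:-1]+",(11.9,.025),(11.95,.038)]"
f="\n".join(m if l.startswith("M=") else l for l in f.split("\n")).replace("9.3005","12.0005").replace("t=9.3)","t=12.0)").replace("hold(d),5)","hold(d),6)")
open("reinit.py","w").write(f)
g=open("fit2.py").read(); g="\n".join(m if l.startswith("M=") else l for l in g.split("\n")).replace("11.4005","12.0005"); open("fit2.py","w").write(g)
E
python3 fit2.py; python3 reinit.py .0072 .0006
```

```text
46.24338206191819 47.340178717634856 [0.00801 0.00069 0.02503 0.30564 0.02983 0.36292]
([np.float64(0.002), np.float64(-0.003), np.float64(0.004), np.float64(-0.011), np.float64(0.007), np.float64(0.011), np.float64(0.006), np.float64(0.007), np.float64(0.001), np.float64(-0.008), np.float64(-0.001), np.float64(0.003), np.float64(0.001), np.float64(0.004), np.float64(0.002), np.float64(-0.002), np.float64(0.003), np.float64(-0.002), np.float64(0.002), np.float64(-0.009), np.float64(0.0), np.float64(0.013), np.float64(0.002)], array([0.03700032, 0.23090439, 0.00336046]))
0.001 -0.004 0.002 -0.015 0.006 0.007 0.005 -0.001 0.001 -0.004 0.001 -0.001 -0.001 0.005 0.003 -0.003 0.002 0.004 0.001 -0.022 0.0 0.025 0.003 pred theta [0.044 0.053 0.042 0.023 0.008 0.001]
[[-0.032, 0.0, 0.0, 0.0, 0.0, 0.0, -1], [-0.054, -0.0, 0.0, 0.0, 0.0, 0.0, -1], [-0.052, 0.0, 0.0, 0.0, 0.0, 0.0, -1], [-0.036, 0.0, 0.0, 0.0, 0.0, 0.0, -1], [-0.02, 0.0, 0.0, 0.0, 0.0, 0.0, -1], [-0.01, 0.0, 0.0, 0.0, 0.0, 0.0, -1]]
[0.0483694  0.22946693 0.00375289]
```

```bash
sed -i 's/^I,C,K,G,ML,HO=.*/I,C,K,G,ML,HO=.0076,.0298,.3056,.3629,.037,.025; DT=.01; LAG,YD=.008,.0007/; s/DT\*.06\*\*2/DT*.08**2/' b.py; python3 reinit.py .008 .0007
```

```text
0.001 -0.004 0.002 -0.021 0.006 0.008 0.006 0.008 0.001 -0.008 -0.001 0.003 0.001 0.004 0.002 -0.003 0.003 -0.002 0.002 -0.009 0.0 0.013 0.002 pred theta [0.042 0.052 0.043 0.024 0.008 0.001]
[[-0.03, 0.0, 0.0, 0.0, 0.0, 0.0, -1], [-0.052, 0.0, 0.0, 0.0, 0.0, 0.0, -1], [-0.05, 0.0, 0.0, 0.0, 0.0, 0.0, -1], [-0.034, 0.0, 0.0, 0.0, 0.0, 0.0, -1], [-0.018, 0.0, 0.0, 0.0, 0.0, 0.0, -1], [-0.01, 0.0, 0.0, 0.0, 0.0, 0.0, -1]]
[0.04845618 0.22513895 0.00324894]
```

Emit:
jog_arm([
  [-0.03,0,0,0,0,0,-1],
  [-0.052,0,0,0,0,0,-1],
  [-0.05,0,0,0,0,0,-1],
  [-0.034,0,0,0,0,0,-1],
  [-0.018,0,0,0,0,0,-1],
  [-0.01,0,0,0,0,0,-1],
])

```text
time: 12.6
ee_pos: [0.5096, 0.1701, 0.1287]
eef_rot: [0.999, 0.034, 0.0, 0.001]
ft_force: [0.0, -0.1, -6.9]
width: 0.0217
grip_force: 50.0
```

```bash
python3 cyc.py 6
```

```text
scene t12.60 pred 0.001 meas -0.017 N706 tilt -0.001 [-0.017 -0.091  0.002]
side t12.65 pred -0.020 meas -0.019 N623 tilt -0.001 [-0.019 -0.063  0.002]
ee [0.5096 0.17   0.1288] F [ 0.8  0.4 -7.1] cmd [ 1.27e+01 -2.00e-03  5.09e-01  1.71e-01  1.28e-01  7.00e-02]
pred theta [-0.019 -0.022 -0.016 -0.009 -0.002  0.001]
[[0.012, 0.0, 0.0, 0.0, 0.0, 0.0, -1], [0.018, 0.0, 0.0, 0.0, 0.0, 0.0, -1], [0.016, -0.0, -0.0, 0.0, 0.0, 0.0, -1], [0.008, 0.0, 0.0, 0.0, 0.0, 0.0, -1], [0.002, 0.0, 0.0, 0.0, 0.0, 0.0, -1], [0.0, 0.0, 0.0, 0.0, 0.0, 0.0, -1]]
```

Emit:
jog_arm([
  [0.012,0,0,0,0,0,-1],
  [0.018,0,0,0,0,0,-1],
  [0.016,0,0,0,0,0,-1],
  [0.008,0,0,0,0,0,-1],
  [0.002,0,0,0,0,0,-1],
  [0,0,0,0,0,0,-1],
])

```text
time: 13.3
ee_pos: [0.5092, 0.1713, 0.1288]
eef_rot: [0.999, 0.035, 0.0, 0.001]
ft_force: [-0.2, -0.7, -7.3]
width: 0.0217
grip_force: 50.0
```

```bash
python3 cyc.py 7
```

```text
scene t13.30 pred 0.001 meas 0.013 N700 tilt -0.002 [0.013 0.046 0.003]
side t13.35 pred 0.015 meas 0.017 N632 tilt -0.002 [0.016 0.039 0.003]
ee [0.5093 0.1712 0.1288] F [-0.  -0.3 -7.1] cmd [ 1.34e+01 -2.00e-03  5.09e-01  1.71e-01  1.28e-01  7.00e-02]
pred theta [ 0.016  0.018  0.013  0.006  0.    -0.001 -0.003]
[[-0.01, -0.0, -0.0, 0.0, 0.0, 0.0, -1], [-0.016, 0.0, -0.0, 0.0, 0.0, 0.0, -1], [-0.014, 0.0, 0.0, 0.0, 0.0, 0.0, -1], [-0.008, -0.0, -0.0, 0.0, 0.0, 0.0, -1], [-0.004, -0.0, 0.0, 0.0, 0.0, 0.0, -1], [0.0, 0.0, 0.0, 0.0, 0.0, 0.0, -1], [0.0, 0.0, 0.0, 0.0, 0.0, 0.0, -1]]
```

Emit:
jog_arm([
  [-0.01,0,0,0,0,0,-1],
  [-0.016,0,0,0,0,0,-1],
  [-0.014,0,0,0,0,0,-1],
  [-0.008,0,0,0,0,0,-1],
  [-0.004,0,0,0,0,0,-1],
  [0,0,0,0,0,0,-1],
  [0,0,0,0,0,0,-1],
])

```text
time: 14.1
ee_pos: [0.5094, 0.1707, 0.1288]
eef_rot: [0.999, 0.035, 0.0, 0.001]
ft_force: [-0.6, -0.6, -7.3]
width: 0.0217
grip_force: 50.0
```

```bash
python3 cyc.py 8
```

```text
scene t14.10 pred -0.003 meas -0.015 N707 tilt -0.002 [-0.015 -0.042  0.002]
side t14.15 pred -0.016 meas -0.012 N627 tilt -0.002 [-0.014 -0.011  0.003]
ee [0.5094 0.1708 0.1288] F [ 0.1 -0.2 -6.3] cmd [ 1.42e+01 -2.00e-03  5.09e-01  1.71e-01  1.28e-01  7.00e-02]
pred theta [-0.013 -0.014 -0.011 -0.006 -0.003 -0.002 -0.001 -0.001]
[[0.006, 0.0, -0.0, 0.0, 0.0, 0.0, -1], [0.01, 0.0, 0.0, 0.0, 0.0, 0.0, -1], [0.008, 0.0, 0.0, 0.0, 0.0, 0.0, -1], [0.004, 0.0, 0.0, 0.0, 0.0, 0.0, -1], [0.002, 0.0, 0.0, 0.0, 0.0, 0.0, -1], [0.0, 0.0, 0.0, 0.0, 0.0, 0.0, -1], [-0.002, 0.0, -0.0, 0.0, 0.0, 0.0, -1], [-0.002, 0.0, -0.0, 0.0, 0.0, 0.0, -1]]
```

Emit:
jog_arm([
  [0.006,0,0,0,0,0,-1],
  [0.01,0,0,0,0,0,-1],
  [0.008,0,0,0,0,0,-1],
  [0.004,0,0,0,0,0,-1],
  [0.002,0,0,0,0,0,-1],
  [0,0,0,0,0,0,-1],
  [-0.002,0,0,0,0,0,-1],
  [-0.002,0,0,0,0,0,-1],
])

```text
time: 15.0
ee_pos: [0.5093, 0.1711, 0.1288]
eef_rot: [0.999, 0.035, 0.0, 0.002]
ft_force: [-0.0, 0.4, -7.3]
width: 0.0215
grip_force: 50.0
```

```bash
python3 cyc.py 8
```

```text
scene t15.00 pred -0.001 meas -0.002 N709 tilt -0.004 [-0.002 -0.003  0.002]
side t15.05 pred -0.003 meas -0.002 N635 tilt -0.004 [-0.003 -0.015  0.002]
ee [0.5093 0.1709 0.1288] F [-0.2  0.8 -7.2] cmd [ 1.51e+01 -4.00e-03  5.09e-01  1.71e-01  1.28e-01  7.00e-02]
pred theta [-0.003 -0.004 -0.004 -0.002 -0.001  0.001  0.     0.001]
[[0.002, -0.0, 0.0, 0.0, 0.0, 0.0, -1], [0.004, 0.0, 0.0, 0.0, 0.0, 0.0, -1], [0.004, 0.0, 0.0, 0.0, 0.0, 0.0, -1], [0.004, 0.0, 0.0, 0.0, 0.0, 0.0, -1], [0.002, -0.0, 0.0, 0.0, 0.0, 0.0, -1], [0.002, -0.0, 0.0, 0.0, 0.0, 0.0, -1], [0.002, -0.0, 0.0, 0.0, 0.0, 0.0, -1], [0.002, -0.0, 0.0, 0.0, 0.0, 0.0, -1]]
```

Emit:
jog_arm([
  [0.002,0,0,0,0,0,-1],
  [0.004,0,0,0,0,0,-1],
  [0.004,0,0,0,0,0,-1],
  [0.004,0,0,0,0,0,-1],
  [0.002,0,0,0,0,0,-1],
  [0.002,0,0,0,0,0,-1],
  [0.002,0,0,0,0,0,-1],
  [0.002,0,0,0,0,0,-1],
])

```text
time: 15.9
ee_pos: [0.5093, 0.1709, 0.1288]
eef_rot: [0.999, 0.035, 0.0, 0.001]
ft_force: [0.7, 1.4, -7.1]
width: 0.0221
grip_force: 50.0
```

```bash
cat > mv.py <<'E'
from b import *
# mv.py x y z yaw T nrow : measure, then min-jerk move to the pose
d=load(); measure(d); k=d["kn"][-1][2:]; g=[float(a) if a!="-" else k[i] for i,a in enumerate(sys.argv[1:5])]
plan(d,mj(k,g,float(sys.argv[5])),int(sys.argv[6]))
E
python3 mv.py .494 .111 .128 .067 1.0 11
```

```text
scene t15.90 pred 0.001 meas -0.000 N703 tilt -0.002 [-0.     0.004  0.002]
side t15.95 pred 0.000 meas 0.002 N630 tilt -0.002 [0.001 0.007 0.003]
ee [0.5094 0.1709 0.1288] F [-0.4 -0.7 -6.9] cmd [ 1.60e+01 -2.00e-03  5.09e-01  1.71e-01  1.28e-01  7.00e-02]
pred theta [ 0.008  0.004  0.    -0.003 -0.007 -0.008 -0.008 -0.005  0.001  0.007
  0.008]
[[0.012, 0.0, 0.0, -0.2, 0.5, 0.0, -1], [0.024, 0.0, 0.0, -1.1, 3.4, 0.0, -1], [0.03, 0.0, 0.0, -3.1, 9.6, 0.1, -1], [0.028, 0.0, 0.001, -6.1, 18.6, 0.2, -1], [0.016, 0.0, 0.001, -9.6, 29.3, 0.3, -1], [-0.0, -0.0, 0.002, -13.1, 40.0, 0.4, -1], [-0.016, -0.0, 0.002, -16.1, 49.1, 0.4, -1], [-0.026, -0.0, 0.003, -18.1, 55.3, 0.5, -1], [-0.026, -0.0, 0.003, -19.1, 58.2, 0.5, -1], [-0.02, -0.0, 0.003, -19.3, 58.7, 0.5, -1], [-0.014, -0.0, 0.003, -19.3, 58.7, 0.5, -1]]
```

Emit:
jog_arm([
  [0.012,0,0,-0.2,0.5,0,-1],
  [0.024,0,0,-1.1,3.4,0,-1],
  [0.03,0,0,-3.1,9.6,0.1,-1],
  [0.028,0,0.001,-6.1,18.6,0.2,-1],
  [0.016,0,0.001,-9.6,29.3,0.3,-1],
  [0,0,0.002,-13.1,40,0.4,-1],
  [-0.016,0,0.002,-16.1,49.1,0.4,-1],
  [-0.026,0,0.003,-18.1,55.3,0.5,-1],
  [-0.026,0,0.003,-19.1,58.2,0.5,-1],
  [-0.02,0,0.003,-19.3,58.7,0.5,-1],
  [-0.014,0,0.003,-19.3,58.7,0.5,-1],
])

```text
time: 17.1
ee_pos: [0.4942, 0.1113, 0.1285]
eef_rot: [0.999, 0.034, 0.0, 0.008]
ft_force: [-0.2, -0.4, -7.1]
width: 0.0213
grip_force: 50.0
```

```bash
python3 mv.py .477 .035 .128 .062 1.1 12
```

```text
scene t17.10 pred 0.008 meas 0.006 N692 tilt -0.015 [ 0.006 -0.005  0.002]
side t17.15 pred 0.005 meas 0.006 N602 tilt -0.015 [ 0.006 -0.031  0.003]
ee [0.4943 0.1111 0.1284] F [-0.2 -1.1 -7.2] cmd [ 1.72e+01 -1.60e-02  4.94e-01  1.11e-01  1.28e-01  6.70e-02]
pred theta [ 0.009  0.002 -0.004 -0.006 -0.006 -0.007 -0.007 -0.006 -0.002  0.004
  0.008  0.01 ]
[[0.018, -0.0, 0.0, -0.1, 0.5, 0.0, -1], [0.04, 0.0, 0.0, -1.0, 3.4, 0.1, -1], [0.052, 0.0, 0.001, -2.8, 9.6, 0.2, -1], [0.05, 0.0, 0.001, -5.7, 19.2, 0.3, -1], [0.04, 0.0, 0.002, -9.2, 31.0, 0.5, -1], [0.024, -0.0, 0.003, -12.9, 43.7, 0.7, -1], [0.006, -0.0, 0.004, -16.4, 55.5, 0.9, -1], [-0.01, -0.0, 0.004, -19.2, 65.1, 1.0, -1], [-0.018, -0.0, 0.005, -21.1, 71.3, 1.1, -1], [-0.016, -0.0, 0.005, -21.9, 74.2, 1.2, -1], [-0.008, -0.0, 0.005, -22.1, 74.7, 1.2, -1], [0.0, -0.0, 0.005, -22.1, 74.7, 1.2, -1]]
```

Tracking is excellent, so I'll carry on.

Emit:
jog_arm([
  [0.018,0,0,-0.1,0.5,0,-1],
  [0.04,0,0,-1,3.4,0.1,-1],
  [0.052,0,0.001,-2.8,9.6,0.2,-1],
  [0.05,0,0.001,-5.7,19.2,0.3,-1],
  [0.04,0,0.002,-9.2,31,0.5,-1],
  [0.024,0,0.003,-12.9,43.7,0.7,-1],
  [0.006,0,0.004,-16.4,55.5,0.9,-1],
  [-0.01,0,0.004,-19.2,65.1,1,-1],
  [-0.018,0,0.005,-21.1,71.3,1.1,-1],
  [-0.016,0,0.005,-21.9,74.2,1.2,-1],
  [-0.008,0,0.005,-22.1,74.7,1.2,-1],
  [0,0,0.005,-22.1,74.7,1.2,-1],
])

```text
time: 18.4
ee_pos: [0.4772, 0.0352, 0.1284]
eef_rot: [0.999, 0.031, 0.0, 0.008]
ft_force: [0.1, 0.0, -6.2]
width: 0.0215
grip_force: 50.0
```

```bash
python3 mv.py .459 -.045 .128 .056 1.1 12
```

```text
scene t18.40 pred 0.010 meas -0.013 N687 tilt -0.015 [-0.013 -0.04   0.002]
side t18.45 pred -0.016 meas -0.015 N562 tilt -0.015 [-0.015 -0.073  0.002]
ee [0.4772 0.035  0.1284] F [-0.7  0.2 -7. ] cmd [ 1.85e+01 -1.60e-02  4.77e-01  3.50e-02  1.28e-01  6.20e-02]
pred theta [-0.01  -0.02  -0.02  -0.014 -0.009 -0.006 -0.004 -0.003  0.     0.006
  0.013  0.013]
[[0.03, -0.0, 0.0, -0.1, 0.5, 0.0, -1], [0.058, 0.0, 0.0, -1.0, 3.5, 0.1, -1], [0.068, 0.0, 0.001, -3.0, 10.1, 0.2, -1], [0.062, 0.0, 0.002, -5.9, 20.2, 0.3, -1], [0.046, 0.0, 0.002, -9.5, 32.7, 0.5, -1], [0.024, -0.0, 0.004, -13.4, 46.0, 0.7, -1], [0.004, -0.0, 0.004, -17.0, 58.5, 0.9, -1], [-0.012, -0.0, 0.005, -20.0, 68.6, 1.1, -1], [-0.02, -0.0, 0.006, -21.9, 75.2, 1.2, -1], [-0.018, -0.0, 0.006, -22.8, 78.2, 1.3, -1], [-0.008, -0.0, 0.006, -22.9, 78.7, 1.3, -1], [0.0, -0.0, 0.006, -22.9, 78.7, 1.3, -1]]
```

Emit:
jog_arm([
  [0.03,0,0,-0.1,0.5,0,-1],
  [0.058,0,0,-1,3.5,0.1,-1],
  [0.068,0,0.001,-3,10.1,0.2,-1],
  [0.062,0,0.002,-5.9,20.2,0.3,-1],
  [0.046,0,0.002,-9.5,32.7,0.5,-1],
  [0.024,0,0.004,-13.4,46,0.7,-1],
  [0.004,0,0.004,-17,58.5,0.9,-1],
  [-0.012,0,0.005,-20,68.6,1.1,-1],
  [-0.02,0,0.006,-21.9,75.2,1.2,-1],
  [-0.018,0,0.006,-22.8,78.2,1.3,-1],
  [-0.008,0,0.006,-22.9,78.7,1.3,-1],
  [0,0,0.006,-22.9,78.7,1.3,-1],
])

```text
time: 19.7
ee_pos: [0.4592, -0.0448, 0.1284]
eef_rot: [1.0, 0.028, 0.0, 0.007]
ft_force: [-0.2, -0.0, -7.1]
width: 0.0216
grip_force: 50.0
```

```bash
python3 mv.py .441 -.123 .128 .050 1.1 12
```

```text
scene t19.70 pred 0.013 meas 0.004 N689 tilt -0.015 [ 0.004 -0.022  0.002]
side t19.75 pred 0.003 meas 0.003 N534 tilt -0.015 [ 0.003 -0.039  0.002]
ee [ 0.4592 -0.045   0.1283] F [-0.8 -1.3 -6.2] cmd [ 1.98e+01 -1.60e-02  4.59e-01 -4.50e-02  1.28e-01  5.60e-02]
pred theta [ 0.007 -0.001 -0.007 -0.008 -0.008 -0.009 -0.009 -0.009 -0.005 -0.
  0.004  0.004]
[[0.02, -0.0, 0.0, -0.1, 0.5, 0.0, -1], [0.044, 0.0, 0.0, -1.0, 3.5, 0.1, -1], [0.056, 0.0, 0.001, -2.9, 9.9, 0.2, -1], [0.054, 0.0, 0.002, -5.7, 19.7, 0.3, -1], [0.042, 0.0, 0.002, -9.3, 31.9, 0.5, -1], [0.024, -0.0, 0.004, -13.1, 44.9, 0.7, -1], [0.006, -0.0, 0.004, -16.6, 57.1, 0.9, -1], [-0.01, -0.0, 0.005, -19.5, 67.0, 1.1, -1], [-0.018, -0.0, 0.006, -21.3, 73.4, 1.2, -1], [-0.016, -0.0, 0.006, -22.2, 76.4, 1.2, -1], [-0.008, -0.0, 0.006, -22.3, 76.9, 1.2, -1], [-0.0, -0.0, 0.006, -22.3, 76.9, 1.2, -1]]
```

Emit:
jog_arm([
  [0.02,0,0,-0.1,0.5,0,-1],
  [0.044,0,0,-1,3.5,0.1,-1],
  [0.056,0,0.001,-2.9,9.9,0.2,-1],
  [0.054,0,0.002,-5.7,19.7,0.3,-1],
  [0.042,0,0.002,-9.3,31.9,0.5,-1],
  [0.024,0,0.004,-13.1,44.9,0.7,-1],
  [0.006,0,0.004,-16.6,57.1,0.9,-1],
  [-0.01,0,0.005,-19.5,67,1.1,-1],
  [-0.018,0,0.006,-21.3,73.4,1.2,-1],
  [-0.016,0,0.006,-22.2,76.4,1.2,-1],
  [-0.008,0,0.006,-22.3,76.9,1.2,-1],
  [0,0,0.006,-22.3,76.9,1.2,-1],
])

```text
time: 21.0
ee_pos: [0.4413, -0.1228, 0.1284]
eef_rot: [1.0, 0.025, 0.0, 0.008]
ft_force: [-0.6, 0.2, -6.8]
width: 0.0219
grip_force: 50.0
```

```bash
python3 mv.py .4243 -.201 .128 .045 1.1 12
```

```text
scene t21.00 pred 0.004 meas 0.018 N681 tilt -0.015 [0.018 0.01  0.002]
side t21.05 pred 0.017 meas 0.014 N497 tilt -0.015 [ 0.015 -0.029  0.002]
ee [ 0.4413 -0.1229  0.1284] F [-0.5 -0.6 -6.6] cmd [ 2.11e+01 -1.60e-02  4.41e-01 -1.23e-01  1.28e-01  5.00e-02]
pred theta [ 0.019  0.011  0.003 -0.003 -0.006 -0.007 -0.007 -0.005 -0.002  0.004
  0.009  0.011]
[[0.014, -0.0, 0.0, -0.1, 0.5, 0.0, -1], [0.034, 0.0, 0.0, -0.9, 3.5, 0.1, -1], [0.048, 0.0, 0.001, -2.7, 9.9, 0.2, -1], [0.05, 0.0, 0.001, -5.3, 19.8, 0.3, -1], [0.042, 0.0, 0.002, -8.5, 32.0, 0.5, -1], [0.026, -0.0, 0.003, -12.0, 45.1, 0.7, -1], [0.006, -0.0, 0.004, -15.3, 57.3, 0.9, -1], [-0.01, -0.0, 0.004, -17.9, 67.1, 1.1, -1], [-0.018, -0.0, 0.005, -19.7, 73.6, 1.2, -1], [-0.016, -0.0, 0.005, -20.4, 76.6, 1.2, -1], [-0.008, -0.0, 0.005, -20.6, 77.1, 1.2, -1], [-0.0, -0.0, 0.005, -20.6, 77.1, 1.2, -1]]
```

Emit:
jog_arm([
  [0.014,0,0,-0.1,0.5,0,-1],
  [0.034,0,0,-0.9,3.5,0.1,-1],
  [0.048,0,0.001,-2.7,9.9,0.2,-1],
  [0.05,0,0.001,-5.3,19.8,0.3,-1],
  [0.042,0,0.002,-8.5,32,0.5,-1],
  [0.026,0,0.003,-12,45.1,0.7,-1],
  [0.006,0,0.004,-15.3,57.3,0.9,-1],
  [-0.01,0,0.004,-17.9,67.1,1.1,-1],
  [-0.018,0,0.005,-19.7,73.6,1.2,-1],
  [-0.016,0,0.005,-20.4,76.6,1.2,-1],
  [-0.008,0,0.005,-20.6,77.1,1.2,-1],
  [0,0,0.005,-20.6,77.1,1.2,-1],
])

```text
time: 22.3
ee_pos: [0.4246, -0.2008, 0.1285]
eef_rot: [1.0, 0.023, 0.0, 0.008]
ft_force: [-0.1, 0.5, -6.9]
width: 0.0216
grip_force: 50.0
```

```bash
cat > relpose.py <<'E'
from h import *
s=status.read_state(); c=camera("scene"); cv2.imwrite("pics/"+__import__("sys").argv[1],c["image"][80:330,150:450,::-1].repeat(2,0).repeat(2,1))
E
python3 mv.py - - - - 1 5; python3 - <<'E'
from h import *
# prongs and current stem pose, in rest frame
c=camera("scene"); cv2.imwrite("pics/a.png",c["image"][80:330,150:450,::-1].repeat(2,0).repeat(2,1))
s=status.read_state(); p,y=pivot(s); r=np.array([.669,-.190]); a=.045
print("pivot in rest",R.from_euler("z",-a).apply(np.r_[p[:2]-r,p[2]]),y-a,s["time"])
w=cloud(c).reshape(-1,3); q=R.from_euler("z",-a).apply(w-np.r_[r,0]); q=q[np.isfinite(q[:,2])]
k=q[(q[:,2]>.18)&(q[:,2]<.19)&(q[:,0]>-.05)&(q[:,0]<.07)&(abs(q[:,1])<.05)]
for sg in(1,-1):
    m=k[k[:,1]*sg>0]; print(len(m),np.percentile(m[:,1],[5,50,95]).round(4),np.percentile(m[:,0],[1,99]).round(3),np.polyfit(m[:,0],m[:,1],1).round(4))
E
```

```text
scene t22.30 pred 0.011 meas 0.020 N689 tilt -0.015 [0.02  0.013 0.002]
side t22.35 pred 0.019 meas 0.015 N469 tilt -0.015 [ 0.017 -0.027  0.002]
ee [ 0.4245 -0.201   0.1284] F [ 0.1 -0.4 -7.3] cmd [ 2.24e+01 -1.60e-02  4.24e-01 -2.01e-01  1.28e-01  4.50e-02]
pred theta [0.015 0.01  0.006 0.004 0.001]
[[0.002, -0.0, 0.0, 0.0, 0.0, 0.0, -1], [0.006, 0.0, 0.0, 0.0, 0.0, 0.0, -1], [0.01, 0.0, 0.0, 0.0, 0.0, 0.0, -1], [0.014, 0.0, 0.0, 0.0, 0.0, 0.0, -1], [0.014, 0.0, 0.0, 0.0, 0.0, 0.0, -1]]
pivot in rest [-0.08471554 -0.00030151  0.10678687] -0.00015765753358671503 22.45
191 [0.0251 0.0329 0.0407] [-0.041  0.069] [0.0005 0.0329]
193 [-0.0429 -0.035  -0.0272] [-0.04   0.068] [-0.0066 -0.0349]
```

View pics/a.png

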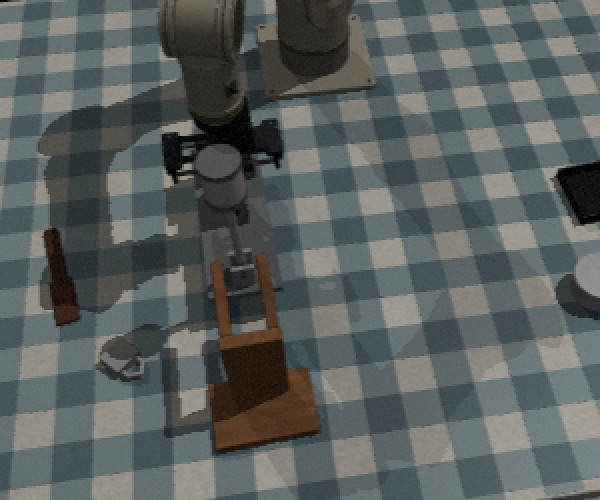

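The picture shows the stem upright at the mouth of the slot, with the prong tips at (220,260) and (265,255). Next I'll slide it in.

```bash
python3 mv.py .509 -.198 .128 .045 1.1 12
```

```text
scene t22.45 pred 0.015 meas 0.015 N683 tilt -0.016 [ 0.015 -0.009  0.002]
side t22.50 pred 0.014 meas 0.009 N467 tilt -0.016 [ 0.011 -0.042  0.001]
ee [ 0.4245 -0.2009  0.1284] F [ 1.2 -0.2 -8. ] cmd [ 2.255e+01 -1.600e-02  4.240e-01 -2.010e-01  1.280e-01  4.500e-02]
pred theta [ 0.003 -0.003 -0.007 -0.004 -0.003 -0.001 -0.001 -0.001 -0.002 -0.002
 -0.003 -0.003]
[[0.008, -0.0, 0.0, 0.6, 0.0, 0.0, -1], [0.018, 0.0, 0.0, 3.8, 0.0, 0.0, -1], [0.02, 0.0, 0.0, 10.9, 0.1, 0.0, -1], [0.02, 0.0, 0.0, 21.8, 0.2, 0.0, -1], [0.018, 0.0, 0.0, 35.2, 0.3, 0.0, -1], [0.016, 0.0, 0.0, 49.6, 0.5, 0.0, -1], [0.014, 0.0, 0.0, 63.0, 0.6, 0.0, -1], [0.014, 0.0, 0.0, 73.8, 0.7, 0.0, -1], [0.014, 0.0, 0.0, 80.9, 0.8, 0.0, -1], [0.014, 0.0, 0.0, 84.2, 0.8, 0.0, -1], [0.014, 0.0, 0.0, 84.7, 0.8, 0.0, -1], [0.014, 0.0, 0.0, 84.7, 0.8, 0.0, -1]]
```

Emit:
jog_arm([
  [0.008,0,0,0.6,0,0,-1],
  [0.018,0,0,3.8,0,0,-1],
  [0.02,0,0,10.9,0.1,0,-1],
  [0.02,0,0,21.8,0.2,0,-1],
  [0.018,0,0,35.2,0.3,0,-1],
  [0.016,0,0,49.6,0.5,0,-1],
  [0.014,0,0,63,0.6,0,-1],
  [0.014,0,0,73.8,0.7,0,-1],
  [0.014,0,0,80.9,0.8,0,-1],
  [0.014,0,0,84.2,0.8,0,-1],
  [0.014,0,0,84.7,0.8,0,-1],
  [0.014,0,0,84.7,0.8,0,-1],
])

```text
time: 23.75
ee_pos: [0.5087, -0.1982, 0.1284]
eef_rot: [1.0, 0.022, -0.0, 0.001]
ft_force: [0.5, 0.4, -6.6]
width: 0.0216
grip_force: 50.0
```

```bash
sed -i 's/3\*th\[-1,0\],1.5\*th\[-1,1\]\]/3*th[-1,0],1.5*th[-1,1],d.get("wb",0)*bs[nrow-3:nrow]]/' b.py; cp st.json s1.json; sed 's/d=load()/d=load(); d["wb"]=8/' mv.py > mvd.py; python3 mvd.py - - .0692 .045 1.1 12
```

```text
scene t23.75 pred -0.003 meas 0.039 N736 tilt -0.002 [0.039 0.062 0.003]
side t23.80 pred 0.042 meas 0.039 N460 tilt -0.002 [0.041 0.061 0.002]
ee [ 0.5087 -0.1983  0.1285] F [-0.6  1.  -6.7] cmd [ 2.385e+01 -2.000e-03  5.090e-01 -1.980e-01  1.280e-01  4.500e-02]
pred theta [ 0.039  0.042  0.031  0.017  0.006  0.001 -0.002 -0.003 -0.002 -0.003
 -0.004 -0.002]
[[-0.02, 0.0, 0.0, -0.0, -0.0, 0.4, -1], [-0.03, -0.0, -0.0, -0.0, -0.0, 2.6, -1], [-0.026, 0.0, -0.0, -0.0, -0.0, 7.6, -1], [-0.016, 0.0, -0.0, -0.0, -0.0, 15.1, -1], [-0.006, 0.0, -0.0, -0.0, -0.0, 24.4, -1], [0.0, 0.0, 0.0, -0.0, -0.1, 34.4, -1], [0.002, -0.0, -0.0, -0.0, -0.1, 43.7, -1], [0.0, 0.0, 0.0, -0.0, -0.1, 51.2, -1], [0.0, 0.0, 0.0, -0.0, -0.1, 56.2, -1], [0.002, -0.0, -0.0, -0.0, -0.1, 58.4, -1], [0.002, -0.0, -0.0, -0.0, -0.1, 58.8, -1], [0.002, -0.0, -0.0, -0.0, -0.1, 58.8, -1]]
```

Emit:
jog_arm([
  [-0.02,0,0,0,0,0.4,-1],
  [-0.03,0,0,0,0,2.6,-1],
  [-0.026,0,0,0,0,7.6,-1],
  [-0.016,0,0,0,0,15.1,-1],
  [-0.006,0,0,0,0,24.4,-1],
  [0,0,0,0,0,34.4,-1],
  [0.002,0,0,0,-0.1,43.7,-1],
  [0,0,0,0,-0.1,51.2,-1],
  [0,0,0,0,-0.1,56.2,-1],
  [0.002,0,0,0,-0.1,58.4,-1],
  [0.002,0,0,0,-0.1,58.8,-1],
  [0.002,0,0,0,-0.1,58.8,-1],
])

```text
time: 25.05
ee_pos: [0.5093, -0.1981, 0.07]
eef_rot: [1.0, 0.022, 0.0, 0.0]
ft_force: [0.1, -0.3, -6.2]
width: 0.0218
grip_force: 50.0
```

```bash
python3 mvd.py - - .0666 .045 .6 8; python3 -c "
from h import *
s=status.read_state();p,y=pivot(s);print(R.from_euler('z',-.045).apply(np.r_[p[:2]-[.669,-.19],p[2]]),y,tilt(s))"
```

```text
scene t25.05 pred -0.002 meas -0.004 N661 tilt -0.000 [-0.004  0.013  0.002]
side t25.10 pred -0.004 meas -0.006 N431 tilt -0.000 [-0.005  0.004  0.002]
ee [ 0.5094 -0.1982  0.0701] F [-0.2  0.  -6.8] cmd [25.15  -0.     0.509 -0.198  0.069  0.045]
pred theta [-0.004 -0.004 -0.004 -0.002 -0.003 -0.002 -0.003 -0.001]
[[0.0, 0.0, 0.0, -0.0, -0.0, 0.1, -1], [0.0, 0.0, 0.0, -0.0, -0.0, 0.5, -1], [-0.002, 0.0, 0.0, -0.0, -0.0, 1.3, -1], [-0.002, 0.0, 0.0, -0.0, -0.0, 2.1, -1], [-0.002, 0.0, 0.0, -0.0, -0.0, 2.5, -1], [0.0, 0.0, 0.0, -0.0, -0.0, 2.6, -1], [0.0, 0.0, 0.0, -0.0, -0.0, 2.6, -1], [0.0, 0.0, 0.0, -0.0, -0.0, 2.6, -1]]
[ 0.00017521 -0.00100947  0.0485515 ] 0.044802963574105535 (np.float64(-0.0004772570788443549), np.float64(0.0010197743080828047))
```

Emit:
jog_arm([
  [0,0,0,0,0,1,-1],
  [0,0,0,0,0,2,-1],
  [0,0,0,0,0,2.8,-1],
  [0,0,0,0,0,3.4,-1],
  [0,0,0,0,0,3.6,-1],
  [0,0,0,0,0,3.6,-1],
  [0,0,0,0,0,3.6,-1],
])

```text
time: 25.85
ee_pos: [0.5091, -0.1981, 0.0667]
eef_rot: [1.0, 0.022, 0.0, 0.0]
ft_force: [-4.4, 2.1, 4.0]
width: 0.0216
grip_force: 50.0
```

```bash
python3 -c "
from h import *
for n in('scene','side'):
    s=status.read_state();p,y=pivot(s);c=camera(n);print(n,s['time'],stem(c,p,y,0),s['ee_pos'],s['ft_force'],tilt(s))"
```

```text
scene 25.85 (np.float64(0.0022499063422599212), 666) [ 0.50909228 -0.19805169  0.06670849] [-4.36006125  2.09858602  4.0108589 ] (np.float64(-0.0004204873569195681), np.float64(0.0002305783374153479))
side 25.9 (np.float64(0.007466700473161664), 427) [ 0.5090769  -0.19806581  0.0667148 ] [-5.67109075  1.70840682  3.73804653] (np.float64(-0.00043311701797226116), np.float64(0.0002120296596949984))
```

Emit:
jog_arm([
  [0,0,0,0,0,0,-0.45],
  [0,0,0,0,0,0,-0.3],
  [0,0,0,0,0,0,0],
  [0,0,0,0,0,0,0.5],
  [0,0,0,0,0,0,1],
  [0,0,0,0,0,0,1],
  [0,0,0,0,0,0,1],
  [0,0,0,0,0,0,1],
  [0,0,0,0,0,0,1],
  [0,0,0,0,0,0,1],
  [0,0,0,0,0,0,1],
  [0,0,0,0,0,0,1],
], squeeze=20)

```text
time: 27.15
ee_pos: [0.5091, -0.1981, 0.0661]
eef_rot: [1.0, 0.022, 0.0, 0.0]
ft_force: [1.4, -0.3, -0.1]
width: 0.0864
grip_force: 0.0
```

Fully open, so I'll raise straight up.

Emit:
jog_arm([
  [0,0,0,0,0,-5,1],
  [0,0,0,0,0,-15,1],
  [0,0,0,0,0,-30,1],
  [0,0,0,0,0,-50,1],
  [0,0,0,0,0,-70,1],
  [0,0,0,0,0,-90,1],
  [0,0,0,-20,0,-105,1],
  [0,0,0,-40,0,-115,1],
  [0,0,0,-50,0,-120,1],
  [0,0,0,-50,0,-120,1],
  [0,0,0,-50,0,-120,1],
  [0,0,0,-50,0,-120,1],
])

```text
time: 28.35
ee_pos: [0.4596, -0.2, 0.1857]
eef_rot: [1.0, 0.023, 0.0, -0.0]
ft_force: [0.3, -0.7, 0.2]
width: 0.087
grip_force: 0.0
```

```bash
python3 - <<'E'
from h import *
p=np.array([.669,-.191,.045])
for i in range(2):
  for n in('scene','side'):
    t=status.read_state()['time'];c=camera(n);print(n,t,stem(c,p,.045,0))
    if n=='scene' and i: cv2.imwrite("pics/e.png",c["image"][80:330,150:450,::-1].repeat(2,0).repeat(2,1))
    w=cloud(c).reshape(-1,3);w=w[np.isfinite(w[:,2])]; q=R.from_euler("z",-.045).apply(w-p*[1,1,0])
    for x0,x1,y1,lo,hi,nm in((-.36,.06,.08,.008,.017,"plate"),(-.33,-.19,.08,.055,.07,"box")):
        k=q[(q[:,0]>x0)&(q[:,0]<x1)&(abs(q[:,1])<y1)&(q[:,2]>lo)&(q[:,2]<hi)]
        print(nm,len(k),[np.round(v,1) for v in cv2.minAreaRect((clean(k[:,:2])*1000).astype(np.float32))],np.median(k[:,2]).round(4), np.linalg.lstsq(np.c_[k[:,:2],np.ones(len(k))],k[:,2],rcond=None)[0].round(4))
E
```

```text
scene 28.35 (np.float64(0.13735767529741047), 671)
plate 713 [array([-131.7,    1.8]), array([332.8, 119.8]), np.float64(0.0)] 0.0117 [-0.0007 -0.0025  0.0117]
box 550 [array([-248.8,    1.8]), array([99.4, 94. ]), np.float64(90.0)] 0.0614 [-0.0001  0.0063  0.0613]
side 28.4 (np.float64(0.13665595733913957), 432)
plate 983 [array([-133.7,    5.7]), array([121.6, 333.2]), np.float64(88.5)] 0.0113 [-0.0019  0.0007  0.0114]
box 494 [array([-250.9,    4. ]), array([104.9,  90. ]), np.float64(89.8)] 0.0606 [-0.0009  0.002   0.0606]
scene 28.45 (np.float64(0.13679922725156388), 670)
plate 721 [array([-130.9,    1.8]), array([332.7, 119.8]), np.float64(0.1)] 0.0114 [-0.0002 -0.0001  0.0115]
box 552 [array([-250.1,    1.7]), array([94.1, 99.7]), np.float64(0.0)] 0.0613 [ 0.01   -0.0007  0.0639]
side 28.5 (np.float64(0.1389869746002471), 427)
plate 990 [array([-135.2,    3.8]), array([122.6, 331.7]), np.float64(89.6)] 0.0113 [0.0003 0.0051 0.0115]
box 494 [array([-250.8,    3.1]), array([106.7,  90. ]), np.float64(89.9)] 0.0608 [-0.0082  0.0036  0.0588]
```

View pics/e.png

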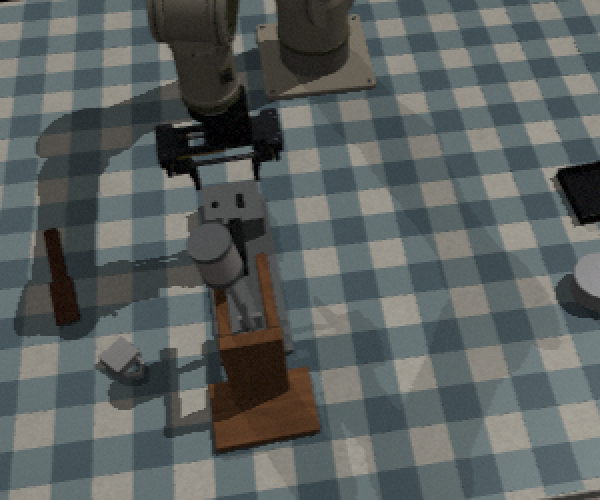

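The stem rests steadily on the left prong in the picture (about 235,300) at 0.137 rad. The plate lies flat and square to the rest, and the gripper at (220,145) is clear.

```bash
python3 -c "
from bench import order
print(order.close_job())"
```

```text
the job is handed in; nothing more can be done
None
```

The job is handed in (result not shown to me): the lamp was kept upright over its place for over 4 s, carried upright to the rest and set down flat in the middle of the slot, and at the last look its stem was at rest on a prong at about 0.137 rad with the gripper clear.

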